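# Fetch the capacitor from behind the service bottles

### The arm

A 6-joint arm with a two-finger parallel gripper is mounted at the origin on the work surface. World frame = base frame: x ahead of the robot, y to its left, z up, the work surface at z = 0. Lengths are in m, angles in rad, forces in N, time in s.
With the tool pointing down it reaches from about 0.35 to 0.775 m from the base axis. Payload 7.3 kg.
Tool frame: the origin (TCP) lies at the very end of the fingers, on their centre line; the grasp point (between the pads) lies 19 mm behind it (robot.tcp_to_grasp is the distance from the TCP to the grasp point, in m); x points along the fingers, y is the direction in which the jaws open and shut, and the axes are right-handed (so a half turn about x gives the same grasp; the last joint's range is limited). The gripper opens to 92 mm and grips with 3 to 60 N. Pads are 19 mm wide; open, the fingers measure 130 mm over their backs; the gripper's body (75 mm by 190 mm) begins 47 mm behind the grasp point.
Start: joints at [0.964, 0.342, 1.524, -0, 1.275, -0.146], TCP at [0.233, 0.47, 0.227] pointing down, gripper open.
Joint ranges: [-2.53, 2.53], [-0.77, 2.02], [0.04, 2.7], [-1, 4.14], [0.28, 2.66], [-3.11, 3.11]. Speed limits (rad/s): [2.57, 2.57, 3.14, 3.14, 3.14, 3.14].

### API

Orientations are given as [roll, pitch, yaw] about the fixed x, y, z axes, in that order (R = Rz(yaw) Ry(pitch) Rx(roll)).
In Python, from cell import robot gives the robot as it stands.
- The arm moves only by the tool move_arm, never from a script. Its argument "increments" is a list of rows, each a list of 4 numbers: the shift along the tool's x, y, z normalised to -1 to 1, where 1 is 40 cm, then the turn about the tool's x normalised to -1 to 1, where 1 is 60 degrees. In form: [[dx, dy, dz, twist], ...]. A call has 1 to 5 rows; each row is the pose to reach, as a shift and turn from the pose commanded when the call began, along the tool's axes at that moment; what a row does not reach only later rows make up. A row lasts 1/8 s, in which the tool goes at most 62.5 mm and 10.7 degrees, less where a joint would pass 70% of its speed; a pose out of reach is approached as far as the arm can. A call with a number of a shift or a turn outside -1 to 1 is refused whole. A call with a gripper value outside its range is refused whole. "gripper" is the closure, from 0 (fully open) to 1 (shut), set as the call begins (left out, the last holds). The fingers move at their own pace and stop on an object; "squeeze" is the grip in N (left out, the last holds). Time passes only in rows, so rows that repeat a pose let the fingers close. It gives the time, the measured TCP pose, the force and the opening at its end, in the units of the state.
- robot.observe(): the state, without advancing time (a new reading comes with each control period).
- robot.read_camera(name): name is "side" or "top"; returns the picture (384x512x3 uint8, red, green, blue); there is no depth.
- robot.camera_params(name): a dict with "fx", "fy", "cx", "cy" (pixels), "R" (3x3) and "t" (3): a world point X has camera coordinates R X + t. Camera axes: x right, y down, z forward; pixel columns grow to the right and rows downward; lengths in m; the calibration is good to about 2 mm. A picture is of the moment at which its call begins. camera_params takes no time and is no camera call.
- robot.hand_in(): hands the job in, once; it reports no verdict.
The state is a dict: "time": time; "qpos": joint angles; "qvel": joint speeds; "joint_efforts": joint torques, N m; "tool_pos": TCP position; "tool_rot": TCP orientation; "contact_force": force on the tool from outside, world axes, zero at the start; "torque": the same for the moment, N m; "opening": finger opening in m.
Only numpy, scipy, OpenCV 4.12 (cv2) and the standard library are available. Lean on these libraries where they do the work, as an engineer would, in place of code of your own. Each camera call takes 0.05 s, during which the arm holds its last target.

### The job

The run capacitor for the control plate is hemmed in at the back of the steel tray by three service bottles. Move the three bottles over to the rubber mat, then stand the capacitor upright in the blue clamp cup on the control plate, and then put every bottle back in the tray on the very spot where it stood before. Set things down without dropping them, keep everything upright, and leave the meter, screwdriver and brass union where they lie.

Things in the scene. Friction and masses are not known exactly. Their poses are not given: they have to be found in the camera images.
- cleaner_mid (a point): White closed bottle, loose, about 0.35 kg: body 60 mm in diameter to 115 mm up, then shoulder, 26 mm neck, and blue screw cap 34 mm in diameter from 137 to 167 mm above its foot; white label. Point: on its axis, 83.5 mm above the foot. z up its axis. Too tall to grip round the body from above: take it by the cap, finger tips at least 130 mm above its foot.
- oil_mid (a point): Amber closed bottle, loose, about 0.35 kg: body 60 mm in diameter to 115 mm up, then shoulder, 26 mm neck, and black screw cap 34 mm in diameter from 137 to 167 mm above its foot; white label. Point: on its axis, 83.5 mm above the foot. z up its axis. Too tall to grip round the body from above: take it by the cap, finger tips at least 130 mm above its foot.
- leakfluid_mid (a point): Green closed bottle, loose, about 0.35 kg: body 60 mm in diameter to 115 mm up, then shoulder, 26 mm neck, and red screw cap 34 mm in diameter from 137 to 167 mm above its foot; white label. Point: on its axis, 83.5 mm above the foot. z up its axis. Too tall to grip round the body from above: take it by the cap, finger tips at least 130 mm above its foot.
- capacitor_mid (a point): Run capacitor, loose, upright: aluminium can 44 mm in diameter, 60 mm high, yellow band, brass terminals on top up to 71 mm; about 0.14 kg. It stands near the tray's back rim, a bottle on its left, its right and in front (robot side), each about 10 mm off: no room for a gripper until they are gone. Point: on its axis, 30 mm above its foot. z up its axis.
- tray: Fixed steel spill tray, 170 mm (its x) by 230 mm (its y), rim 20 mm high, 3 mm thick, floor 3 mm above the bench. Origin: centre of its underside on the bench; x towards its back, z up. It holds the bottles and the capacitor; which bottle stands at which of the three spots differs from start to start. Bottle axes are about 62 mm from the capacitor's.
- mat: Fixed black ribbed rubber mat, 200 mm (its x) by 240 mm (its y), 3 mm thick: the side area for the bottles, empty at the start, to the left or the right of the tray. Origin: centre of its underside; z up.
- clamp_seat (a point): Floor centre of the round blue clamp cup on the control plate, 5 mm above the bench: inside diameter 60 mm, rim 14 mm above this floor. The fixed aluminium plate (190 x 220 x 3 mm) lies on the tray's other side from the mat; its centre is 35 mm from the cup's along +x. Contactor, relay and terminals, up to 71 mm high, stand 55 to 125 mm from the cup's centre along +x. z up.
- meter: Bystander: yellow and black multimeter lying loose beyond the tray, 145 x 72 x 41 mm. Origin at the centre of its underside.
- screwdriver: Bystander: screwdriver lying loose beyond the tray and to the left, about 0.2 m long. Origin under the tool, on the bench.
- union: Bystander: brass pipe union lying loose beyond the tray, 80 mm long, 25 mm thick. Origin at the centre of its underside.
There are look-alikes about, which are no part of the job. Leave any purple or turquoise look-alike of the part that bears oil_mid alone. Leave any pink look-alike of the part that bears leakfluid_mid alone.

How it is judged:
On the way, in this order (a step that is already met when the one before it is completed fails the run):
1. the three bottles stand upright and released on the mat, the capacitor still at its place in the tray (x of cleaner_mid in the frame of mat between -0.085 and 0.085 m and y of cleaner_mid in the frame of mat between -0.105 and 0.105 m and z of each of cleaner_mid, oil_mid, leakfluid_mid in the frame of mat below 0.095 m and angle between each of cleaner_mid, oil_mid, leakfluid_mid's own z axis and vertical below 0.1 rad and linear speed of each of cleaner, oil, leakfluid below 0.03 m/s and x of oil_mid in the frame of mat between -0.085 and 0.085 m and y of oil_mid in the frame of mat between -0.105 and 0.105 m and x of leakfluid_mid in the frame of mat between -0.085 and 0.085 m and y of leakfluid_mid in the frame of mat between -0.105 and 0.105 m and contact force between the fingers and cleaner below 0.2 N and contact force between the fingers and oil below 0.2 N and contact force between the fingers and leakfluid below 0.2 N and distance of capacitor_mid from where it was at the start of the episode below 0.03 m), for 0.2 s.
2. the capacitor stands upright and released in the clamp cup, the bottles still on the mat (horizontal distance between capacitor_mid and clamp_seat below 0.012 m and z of capacitor_mid in the frame of clamp_seat below 0.035 m and angle between each of capacitor_mid, cleaner_mid, oil_mid, leakfluid_mid's own z axis and vertical below 0.1 rad and linear speed of each of capacitor, cleaner, oil, leakfluid below 0.03 m/s and contact force between the fingers and capacitor below 0.2 N and x of cleaner_mid in the frame of mat between -0.085 and 0.085 m and y of cleaner_mid in the frame of mat between -0.105 and 0.105 m and z of each of cleaner_mid, oil_mid, leakfluid_mid in the frame of mat below 0.095 m and x of oil_mid in the frame of mat between -0.085 and 0.085 m and y of oil_mid in the frame of mat between -0.105 and 0.105 m and x of leakfluid_mid in the frame of mat between -0.085 and 0.085 m and y of leakfluid_mid in the frame of mat between -0.105 and 0.105 m), for 0.2 s.
At the end, for the whole second after the job is handed in: Each bottle stands upright (within 0.1 rad), at rest and released, within 15 mm of where it stood at the start, and the capacitor stands upright, at rest and released on the floor of the clamp cup, within 12 mm of its centre (distance of each of cleaner_mid, oil_mid, leakfluid_mid from where it was at the start of the episode below 0.015 m and angle between each of cleaner_mid, oil_mid, leakfluid_mid, capacitor_mid's own z axis and vertical below 0.1 rad and linear speed of each of cleaner, oil, leakfluid, capacitor below 0.03 m/s and horizontal distance between capacitor_mid and clamp_seat below 0.012 m and z of capacitor_mid in the frame of clamp_seat below 0.035 m and contact force between the fingers and cleaner below 0.2 N and contact force between the fingers and oil below 0.2 N and contact force between the fingers and leakfluid below 0.2 N and contact force between the fingers and capacitor below 0.2 N); the robot touches nothing.
It fails at once if a bottle or the capacitor is tipped by more than 0.5 rad (angle between any of cleaner_mid, oil_mid, leakfluid_mid, capacitor_mid's own z axis and vertical above 0.5 rad).
It fails at once if a bottle or the capacitor is dropped (falls free, more than about 30 mm above what it stands on) ((height (world z) of cleaner_mid above 0.119 m and contact force between anything else and cleaner below 0.01 N) or (height (world z) of oil_mid above 0.119 m and contact force between anything else and oil below 0.01 N) or (height (world z) of leakfluid_mid above 0.119 m and contact force between anything else and leakfluid below 0.01 N) or (height (world z) of capacitor_mid above 0.066 m and contact force between anything else and capacitor below 0.01 N)).
It fails at once if the meter, the screwdriver or the union is moved by more than 25 mm (distance of any of meter, screwdriver, union from where it was at the start of the episode above 0.025 m).
It also fails if it takes over 144 s, if anything falls off the work surface, if the arm or the gripper's body presses on something with over 40 N, if the wrist force passes 120 N, or if a joint passes its speed limit or range.

## Working session

There is one attempt and no reset: what is moved stays moved. The work goes in short steps, Python scripts to look and compute and a tool call to move; the robot and the scene stay as the last step left them, time stands still between calls to the robot, and variables do not carry over. Pictures are saved under pics/ and viewed, and the job is handed in when it is done.

Besides the shell and the picture viewer there is one more tool, called after "Call:" in YAML: its name, and indented under it one key for each argument. move_arm: Moves the arm, as the interface text tells. Its arguments: {"type":"object","properties":{"increments":{"type":"array","items":{"type":"array","items":{"type":"number"}}},"gripper":{"type":"number"},"squeeze":{"type":"number"}},"required":["increments"]}

```bash
ls; mkdir -p pics; python3 - <<'E'
from cell import robot
import cv2,json
print(robot.observe())
for n in("top","side"):
    im=robot.read_camera(n); cv2.imwrite(f"pics/{n}0.png",im[:,:,::-1]); 
    p=robot.camera_params(n); print(n,p)
E
```

```text
pics
{'time': 0.0, 'qpos': array([ 9.64033482e-01,  3.42705056e-01,  1.52500764e+00, -1.27384855e-05,
        1.27538182e+00, -1.45983861e-01]), 'qvel': array([-0.00038268, -0.00110307,  0.00066428, -0.00068449, -0.00104583,
        0.00016487]), 'joint_efforts': array([ 5.38623990e-04, -4.31252074e+01, -2.44216079e+01,  7.18873786e-02,
        5.59697184e-02, -1.56639476e-04]), 'tool_pos': array([0.23318545, 0.4699269 , 0.2260574 ]), 'tool_rot': array([-1.70866971,  1.56929441, -2.16944497]), 'contact_force': array([ 0.17144286,  0.32861057, -0.29530016]), 'torque': array([0.00193723, 0.01753372, 0.00962075]), 'opening': 0.09172956230617102}
top {'fx': 427.17822654407263, 'fy': 427.17822654407263, 'cx': 252.36266945552765, 'cy': 194.78825224034932, 'R': array([[-0.02391305, -0.99970751,  0.00361515],
       [-0.99571701,  0.02349425, -0.08941843],
       [ 0.08930734, -0.00573794, -0.99598759]]), 't': array([-0.00130507,  0.55695326,  0.98995997])}
side {'fx': 448.4698140395088, 'fy': 448.4698140395088, 'cx': 253.0409966174606, 'cy': 194.93515432540624, 'R': array([[ 0.59748101, -0.80188049,  0.00202857],
       [-0.49535258, -0.37107412, -0.7854488 ],
       [ 0.63058882,  0.46828589, -0.61892331]]), 't': array([-0.35495428,  0.34800007,  0.89364574])}
```

View pics/top0.png

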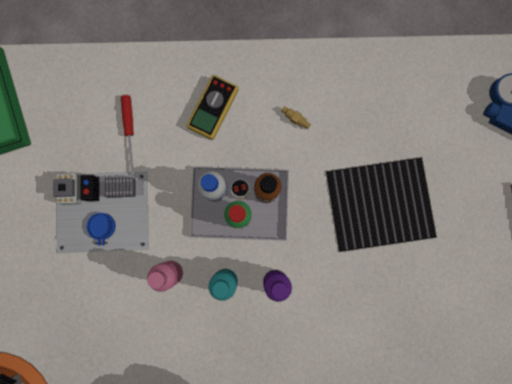

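View pics/side0.png

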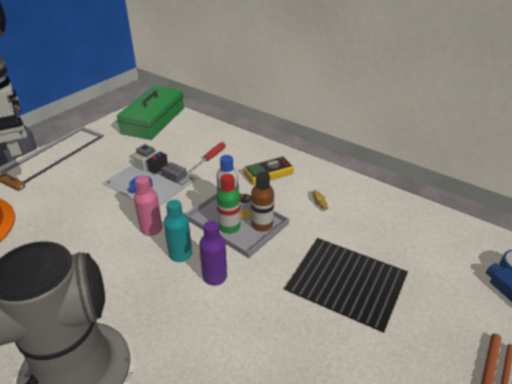

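```bash
cat > h.py <<'E'
import numpy as np,cv2
from cell import robot
P={n:robot.camera_params(n) for n in("top","side")}
def back(n,u,v,z):
    p=P[n];R=p["R"];c=-R.T@p["t"];d=R.T@np.array([(u-p["cx"])/p["fx"],(v-p["cy"])/p["fy"],1]);s=(z-c[2])/d[2];return c+s*d
def proj(n,X):
    p=P[n];q=p["R"]@np.asarray(X)+p["t"];return np.array([p["fx"]*q[0]/q[2]+p["cx"],p["fy"]*q[1]/q[2]+p["cy"]])
def tri(ut,us):
    A=[];b=[]
    for n,(u,v) in(("top",ut),("side",us)):
        p=P[n];R,t=p["R"],p["t"];x=(u-p["cx"])/p["fx"];y=(v-p["cy"])/p["fy"]
        A+=[x*R[2]-R[0],y*R[2]-R[1]];b+=[t[0]-x*t[2],t[1]-y*t[2]]
    return np.linalg.lstsq(np.array(A),np.array(b),rcond=None)[0]
def grab(n,f):
    im=robot.read_camera(n)[:,:,::-1].copy();cv2.imwrite(f"pics/{f}.png",im);return im
def crop(src,f,x0,y0,x1,y1,k):
    im=cv2.imread(f"pics/{src}.png")[y0:y1,x0:x1];cv2.imwrite(f"pics/{f}.png",cv2.resize(im,None,fx=k,fy=k,interpolation=cv2.INTER_CUBIC))
E
python3 - <<'E'
from h import *
crop("top0","c1",180,155,300,245,6)
crop("side0","c2",175,135,305,255,5)
crop("top0","c3",40,160,160,260,6)
crop("top0","c4",320,150,440,255,5)
E
```

```text
(no output)
```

View pics/c1.png

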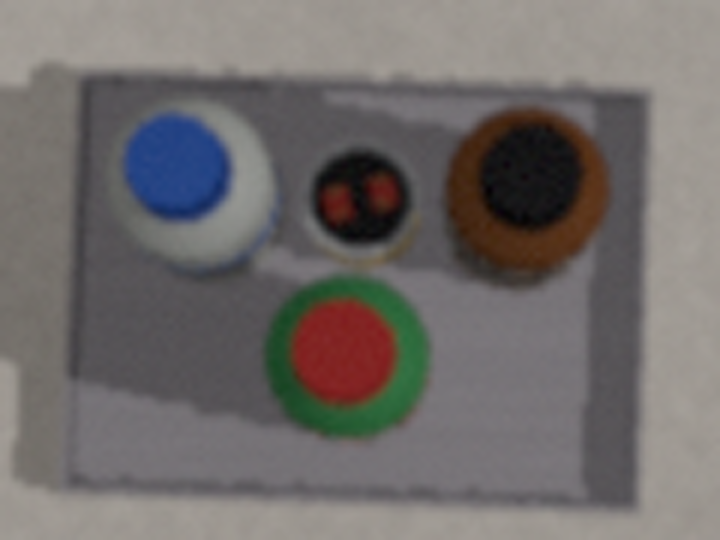

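View pics/c2.png

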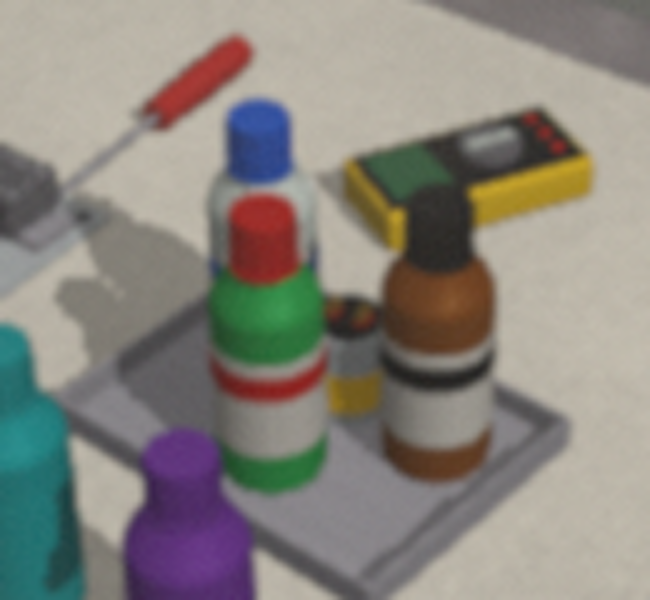

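View pics/c3.png

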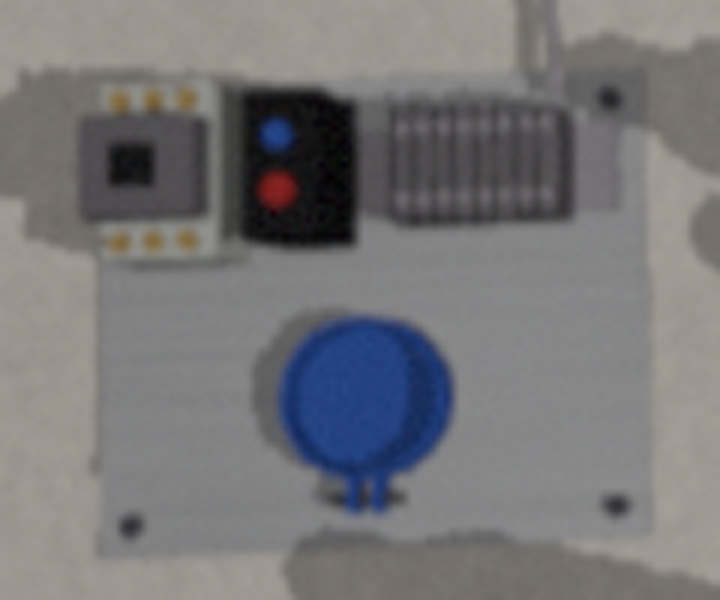

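View pics/c4.png

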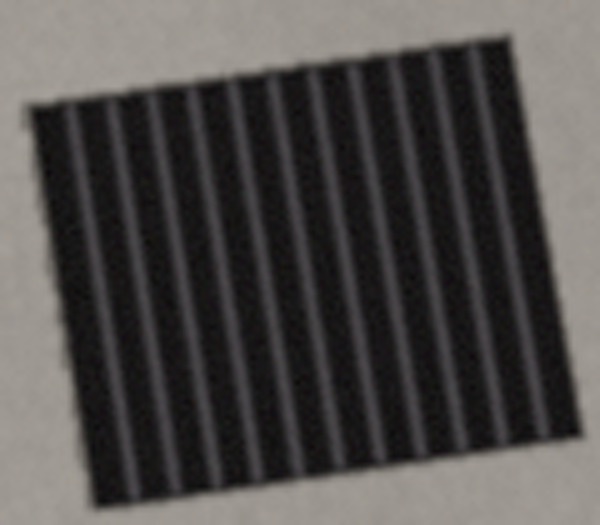

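```bash
python3 - <<'E'
from h import *
for n in P: print(n,"cam at",np.round(-P[n]["R"].T@P[n]["t"],3))
top=cv2.imread("pics/top0.png");side=cv2.imread("pics/side0.png")
ht=cv2.cvtColor(top,cv2.COLOR_BGR2HSV);hs=cv2.cvtColor(side,cv2.COLOR_BGR2HSV)
def blob(h,box,f):
    x0,y0,x1,y1=box;m=np.zeros(h.shape[:2],np.uint8);m[y0:y1,x0:x1]=f(h[y0:y1,x0:x1]).astype(np.uint8)
    k,l,s,c=cv2.connectedComponentsWithStats(m);i=1+np.argmax(s[1:,4]);return c[i],s[i]
blue=lambda h:(h[...,0]>100)&(h[...,0]<130)&(h[...,1]>130)
red=lambda h:((h[...,0]<8)|(h[...,0]>172))&(h[...,1]>130)
blk=lambda h:(h[...,2]<55)
for nm,tb,sb,f in(("clean",(195,165,230,200),(215,150,240,173),blue),("leak",(222,200,255,230),(217,170,237,193),red),("oil",(255,170,285,203),(250,165,275,190),blk)):
    c,s=blob(ht,tb,f);c2,s2=blob(hs,sb,f)
    print(nm,c,s,np.round(back("top",*c,0.168),4),"side",c2,s2,"tri(capmid)",np.round(tri(c,c2),4))
# capacitor
c,s=blob(ht,(228,176,252,200),blk);print("cap",c,s,back("top",240.0,188,0.063),back("top",*(180+360.5/6-.5,155+196.5/6-.5),0.063))
print("cap side",tri((239.6,187.3),(175+352/5-.5,135+315/5-.5)))
# cup
for z,pt in((0.019,(40+366/6-.5,160+396/6-.5)),):
    print("cup",back("top",*pt,z))
# mat corners
q=[back("top",320+x/5-.5,150+y/5-.5,0.003) for x,y in((30,103),(510,38),(582,436),(97,507))]
print(np.round(q,3),np.mean(q,0));q=np.array(q)
print([np.linalg.norm(q[i]-q[i-1]) for i in range(4)])
# tray corners at rim
q=np.array([back("top",180+x/6-.5,155+y/6-.5,0.02) for x,y in((82,75),(648,92),(636,505),(68,490))])
print(np.round(q,3),q.mean(0),[np.linalg.norm(q[i]-q[i-1]) for i in range(4)])
# plate corners
q=np.array([back("top",40+x/6-.5,160+y/6-.5,0.003) for x,y in((100,82),(648,68),(650,533),(98,555))])
print(np.round(q,3),q.mean(0))
for nm,u,v in(("pink",158,280),("turq",221,288),("purple",276,289)): print(nm,back("top",u,v,0.16))
E
```

```text
top cam at [ 0.466 -0.009  1.036]
side cam at [-0.179 -0.574  0.827]
clean [208.96846847 182.43243243] [201 174  17  17 222] [0.5714 0.0744 0.168 ] side [226.40939597 163.06711409] [221 156  12  15 149] tri(capmid) [0.5737 0.075  0.1539]
leak [236.63800905 213.26696833] [229 205  17  17 221] [0.507  0.0191 0.168 ] side [227.17010309 182.29381443] [221 174  14  17 194] tri(capmid) [0.5083 0.0188 0.154 ]
oil [267.82213439 183.96442688] [259 175  18  19 253] [ 0.5654 -0.0458  0.168 ] side [262.87958115 179.48691099] [256 167  18  22 191] tri(capmid) [ 0.5679 -0.0478  0.1569]
cap [239.7  187.44] [232 180  16  16 150] [0.56962072 0.01360909 0.063     ] [0.57136951 0.01452599 0.063     ]
cap side [0.5718447  0.01317668 0.06716016]
cup [0.49268993 0.34722276 0.019     ]
[[ 0.615 -0.195  0.003]
 [ 0.642 -0.431  0.003]
 [ 0.447 -0.454  0.003]
 [ 0.419 -0.219  0.003]] [ 0.53055134 -0.32485539  0.003     ]
[np.float64(0.1979382277669601), np.float64(0.23807596632971037), np.float64(0.1961164337219447), np.float64(0.2369960665267126)]
[[ 0.628  0.126  0.02 ]
 [ 0.615 -0.1    0.02 ]
 [ 0.451 -0.09   0.02 ]
 [ 0.462  0.133  0.02 ]] [0.53909873 0.01709965 0.02      ] [np.float64(0.16528828132939796), np.float64(0.22654833116684966), np.float64(0.16451110862543908), np.float64(0.2240523930286269)]
[[0.623 0.462 0.003]
 [0.623 0.239 0.003]
 [0.436 0.239 0.003]
 [0.432 0.459 0.003]] [0.52856895 0.34980751 0.003     ]
pink [0.37632854 0.18099987 0.16      ]
turq [0.35731095 0.05404614 0.16      ]
purple [ 0.35261802 -0.0568963   0.16      ]
```

```bash
cat >> h.py <<'E'
from scipy.spatial.transform import Rotation as Ro
def plan(*tg):
    """print increments to world points (x,y,z), with current tool axes"""
    s=robot.observe();R=Ro.from_euler("xyz",s["tool_rot"]).as_matrix();p=s["tool_pos"]
    yaw=np.degrees(np.arctan2(R[1,1],R[0,1]))
    print("t",round(s["time"],2),"pos",np.round(p,4),"ydir yaw",round(yaw,2),"x",np.round(R[:,0],3),"z",np.round(R[:,2],3),"op",round(s["opening"],4),"F",np.round(s["contact_force"],1),"q",np.round(s["qpos"],2))
    for t in tg: print(t,np.round(R.T@(np.array(t)-p)/0.4,4))
E
python3 -c "
from h import *
plan((0.5665,-0.047,0.24))"
```

```text
t 0.1 pos [0.2332 0.4699 0.2261] ydir yaw 63.6 x [-0.001 -0.001 -1.   ] z [ 0.896 -0.445 -0.   ] op 0.0916 F [0.1 0.2 0.8] q [ 0.96  0.34  1.52 -0.    1.28 -0.15]
(0.5665, -0.047, 0.24) [-0.0338 -0.7871  1.3209]
```

Call:
move_arm:
  increments:
    - [-0.035,-0.39,0.66,-0.44]
    - [-0.035,-0.39,0.66,-0.44]
    - [-0.035,-0.39,0.66,-0.44]
    - [-0.035,-0.39,0.66,-0.44]
    - [-0.035,-0.39,0.66,-0.44]
  gripper: 0
  squeeze: 25

```text
time: 0.72
tool_pos: [0.3968, 0.2182, 0.2403]
tool_rot: [2.016, 1.571, 2.016]
contact_force: [0.4, 0.6, 0.6]
opening: 0.0916
```

```bash
python3 -c "
from h import *
plan((0.5665,-0.047,0.24))"
```

```text
t 0.72 pos [0.3968 0.2182 0.2403] ydir yaw 90.02 x [-0.  0. -1.] z [ 1.  0. -0.] op 0.0916 F [0.4 0.6 0.6] q [ 0.33  0.2   1.69  0.    1.26 -1.24]
(0.5665, -0.047, 0.24) [ 0.0008 -0.663   0.424 ]
```

Call:
move_arm:
  increments:
    - [0,-0.663,0.424,0]
    - [0,-0.663,0.424,0]
    - [0,-0.663,0.424,0]
    - [0,-0.663,0.424,0]
    - [0,-0.663,0.424,0]

```text
time: 1.35
tool_pos: [0.5652, -0.0452, 0.24]
tool_rot: [2.385, 1.57, 2.384]
contact_force: [0.6, 1.4, 0.1]
opening: 0.0915
```

```bash
python3 -c "
from h import *
plan((0.5668,-0.0468,0.16))"
```

```text
t 1.35 pos [ 0.5652 -0.0452  0.24  ] ydir yaw 89.98 x [-0.  0. -1.] z [ 1. -0. -0.] op 0.0915 F [0.6 1.4 0.1] q [-0.22  0.41  1.38  0.    1.35 -1.79]
(0.5668, -0.0468, 0.16) [ 0.2001 -0.004   0.0041]
```

Call:
move_arm:
  increments:
    - [0.08,0,0,0]
    - [0.16,0,0,0]
    - [0.22,0,0,0]
    - [0.26,0,0,0]
    - [0.26,0,0,0]

```text
time: 1.98
tool_pos: [0.5639, -0.0432, 0.1353]
tool_rot: [2.894, 1.568, 2.894]
contact_force: [-0.3, 0.8, 0.3]
opening: 0.0917
```

```bash
python3 - <<'E'
from h import *
plan()
grab("top","top1");grab("side","side1");crop("top1","c5",180,120,340,240,4);crop("side1","c6",180,80,340,240,4)
E
```

```text
t 1.98 pos [ 0.5639 -0.0432  0.1353] ydir yaw 90.0 x [-0.002  0.001 -1.   ] z [ 1.     0.    -0.002] op 0.0917 F [-0.3  0.8  0.3] q [-0.21  0.5   1.54  0.    1.1  -1.78]
```

View pics/c6.png

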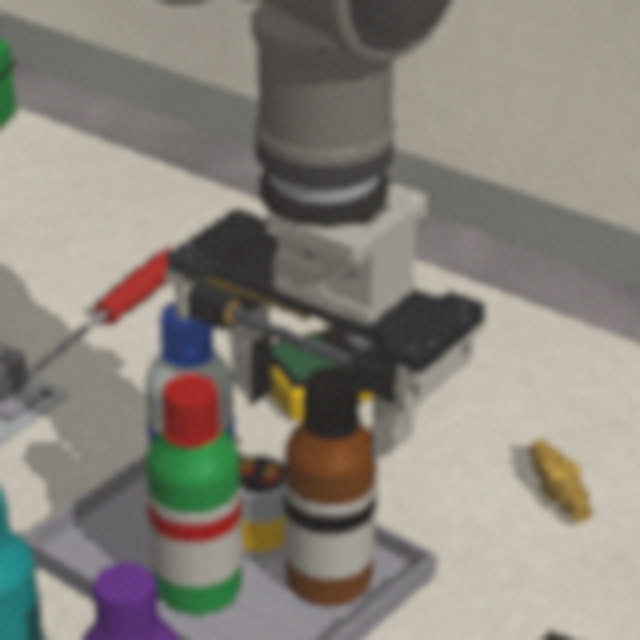

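View pics/c5.png

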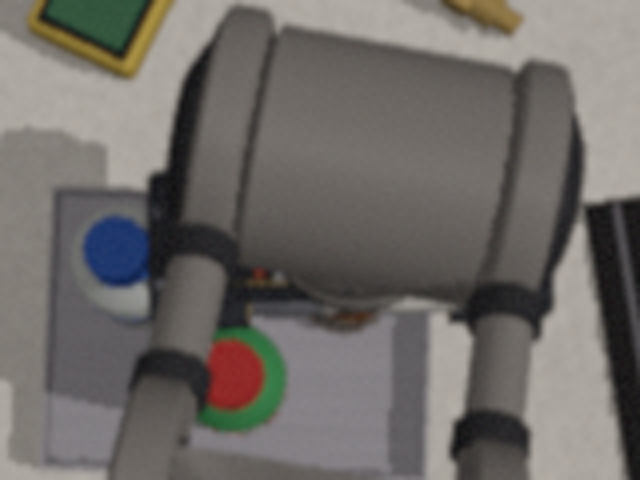

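```bash
python3 - <<'E'
from h import *
plan((0.5668,-0.0468,0.136))
p=proj("side",robot.observe()["tool_pos"]+[0,0,.019]);print((p-[180,80])*4)
E
```

```text
t 2.08 pos [ 0.565  -0.0434  0.1371] ydir yaw 90.0 x [ 0.001 -0.    -1.   ] z [1.    0.    0.001] op 0.0918 F [ 0.1 -0.5  0.7] q [-0.21  0.5   1.54  0.    1.1  -1.78]
(0.5668, -0.0468, 0.136) [ 0.0027 -0.0086  0.0045]
[320.23174714 398.99037886]
```

Call:
move_arm:
  increments:
    - [0.0,-0.009,0.005,0]
    - [0.0,-0.009,0.005,0]
    - [0.0,-0.009,0.005,0]

```text
time: 2.45
tool_pos: [0.5667, -0.047, 0.1367]
tool_rot: [-0.039, 1.57, -0.039]
contact_force: [-0.5, 0.9, -0.1]
opening: 0.0917
```

```bash
python3 - <<'E'
from h import *
plan((0.5668,-0.0468,0.136))
grab("side","s");grab("side","s");plan()
E
```

```text
t 2.45 pos [ 0.5667 -0.047   0.1367] ydir yaw 89.99 x [ 0.001 -0.    -1.   ] z [ 1.    -0.     0.001] op 0.0917 F [-0.5  0.9 -0.1] q [-0.22  0.5   1.53  0.    1.11 -1.79]
(0.5668, -0.0468, 0.136) [0.0019 0.0006 0.0003]
t 2.55 pos [ 0.5666 -0.047   0.1365] ydir yaw 90.0 x [ 0.  0. -1.] z [ 1. -0.  0.] op 0.0918 F [-0.   0.6  0.1] q [-0.22  0.5   1.53  0.    1.11 -1.79]
```

Call:
move_arm:
  increments:
    - [0,0,0,0]
    - [0,0,0,0]
    - [0,0,0,0]
    - [0,0,0,0]
    - [0,0,0,0]
  gripper: 1
  squeeze: 25

```text
time: 3.18
tool_pos: [0.5665, -0.0469, 0.1363]
tool_rot: [1.781, 1.571, 1.781]
contact_force: [-0.6, 0.1, 0.2]
opening: 0.0465
```

Call:
move_arm:
  increments:
    - [0,0,0,0]
    - [0,0,0,0]
    - [0,0,0,0]
    - [0,0,0,0]
    - [0,0,0,0]

```text
time: 3.8
tool_pos: [0.5665, -0.047, 0.1363]
tool_rot: [2.706, 1.571, 2.706]
contact_force: [-0.7, -0.2, -1.1]
opening: 0.0333
```

Call:
move_arm:
  increments:
    - [-0.03,0,0,0]
    - [-0.08,0,0,0]
    - [-0.14,0,0,0]
    - [-0.2,0,0,0]
    - [-0.22,0,0,0]

```text
time: 4.42
tool_pos: [0.5671, -0.047, 0.2263]
tool_rot: [-0.135, 1.568, -0.135]
contact_force: [0.1, 0.3, -2.5]
opening: 0.0337
```

```bash
python3 - <<'E'
from h import *
plan((0.565,-0.39,0.225))
grab("side","s2")
E
```

```text
t 4.42 pos [ 0.5671 -0.047   0.2263] ydir yaw 90.0 x [ 0.003 -0.    -1.   ] z [1.    0.    0.003] op 0.0337 F [ 0.1  0.3 -2.5] q [-0.22  0.42  1.4   0.    1.31 -1.79]
(0.565, -0.39, 0.225) [ 0.0035 -0.8576 -0.0053]
```

View pics/s2.png

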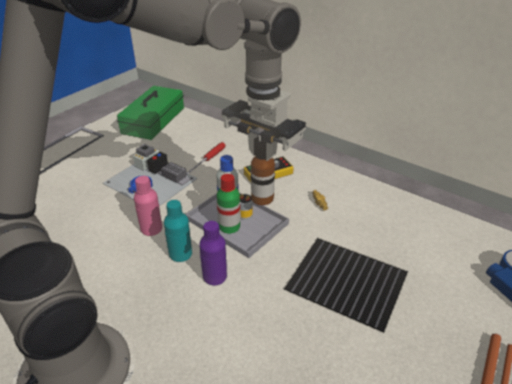

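Oil is lifted, upright (cap at about (262,155)). On to the mat, slowly.

Call:
move_arm:
  increments:
    - [0,-0.06,0,0]
    - [0,-0.16,0,0]
    - [0,-0.27,0,0]
    - [0,-0.38,0,0]
    - [0,-0.49,0,0]

```text
time: 5.1
tool_pos: [0.566, -0.244, 0.2232]
tool_rot: [2.487, 1.569, 2.487]
contact_force: [0.6, 0.5, -3.2]
opening: 0.0335
```

Call:
move_arm:
  increments:
    - [0,-0.11,0,0]
    - [0,-0.22,-0.003,0]
    - [0,-0.31,-0.003,0]
    - [0,-0.365,-0.005,0]
    - [0,-0.365,-0.005,0]

```text
time: 5.72
tool_pos: [0.5636, -0.3903, 0.2224]
tool_rot: [2.454, 1.568, 2.451]
contact_force: [-0.6, 0.8, -2.9]
opening: 0.0337
```

```bash
python3 - <<'E'
from h import *
plan((0.565,-0.39,0.137))
E
```

```text
t 5.72 pos [ 0.5636 -0.3903  0.2224] ydir yaw 89.86 x [-0.002  0.002 -1.   ] z [ 1.    -0.002 -0.002] op 0.0337 F [-0.6  0.8 -2.9] q [-0.72  0.66  1.01 -0.    1.48 -2.29]
(0.565, -0.39, 0.137) [0.2134 0.0005 0.004 ]
```

Call:
move_arm:
  increments:
    - [0.05,0,0,0]
    - [0.1,0,0,0]
    - [0.15,0,0,0]
    - [0.19,0,0,0]
    - [0.205,0,0,0]

```text
time: 6.35
tool_pos: [0.5642, -0.3879, 0.1409]
tool_rot: [2.327, 1.568, 2.327]
contact_force: [-0.1, -0.2, -2.7]
opening: 0.0336
```

Call:
move_arm:
  increments:
    - [0.0,0,0,0]
    - [0.004,0,0,0]
    - [0.008,0,0,0]
    - [0.01,0,0,0]

```text
time: 6.85
tool_pos: [0.5646, -0.389, 0.1385]
tool_rot: [-0.326, 1.57, -0.326]
contact_force: [0.1, 0.2, -3.1]
opening: 0.0333
```

Call:
move_arm:
  increments:
    - [0.002,0,0,0]
    - [0.004,0,0,0]
    - [0.006,0,0,0]
    - [0.006,0,0,0]

```text
time: 7.35
tool_pos: [0.5646, -0.3891, 0.1363]
tool_rot: [-0.584, 1.57, -0.584]
contact_force: [0.2, -0.1, 0.1]
opening: 0.0339
```

Call:
move_arm:
  increments:
    - [0,0,0,0]
    - [0,0,0,0]
    - [0,0,0,0]
    - [0,0,0,0]
    - [0,0,0,0]
  gripper: 0.1

```text
time: 7.98
tool_pos: [0.5645, -0.389, 0.1359]
tool_rot: [0.73, 1.571, 0.73]
contact_force: [0.2, -0.5, 0.0]
opening: 0.0786
```

Call:
move_arm:
  increments:
    - [0,0,0,0]
    - [0,0,0,0]
    - [-0.08,0,0,0]
    - [-0.18,0,0,0]
    - [-0.25,0,0,0]

```text
time: 8.6
tool_pos: [0.5648, -0.3892, 0.238]
tool_rot: [-0.671, 1.569, -0.671]
contact_force: [-0.0, -0.9, -0.6]
opening: 0.0825
```

```bash
python3 - <<'E'
from h import *
plan((0.508,0.019,0.235))
grab("side","s3")
E
```

```text
t 8.6 pos [ 0.5648 -0.3892  0.238 ] ydir yaw 90.0 x [ 0.002 -0.001 -1.   ] z [ 1.    -0.     0.002] op 0.0825 F [-0.  -0.9 -0.6] q [-0.71  0.65  0.99  0.    1.5  -2.29]
(0.508, 0.019, 0.235) [ 0.0061  1.0204 -0.142 ]
```

View pics/s3.png

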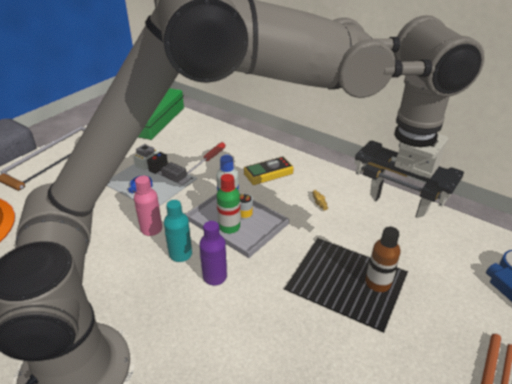

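Oil stands upright on the mat (cap (391,235)). Next: the green bottle (leakfluid).

Call:
move_arm:
  increments:
    - [0,0.6,-0.08,0]
    - [0,0.6,-0.08,0]
    - [0,0.6,-0.08,0]
    - [0,0.6,-0.08,0]
    - [0,0.6,-0.08,0]

```text
time: 9.28
tool_pos: [0.532, -0.1455, 0.2363]
tool_rot: [1.452, 1.57, 1.457]
contact_force: [0.4, 0.2, 0.7]
opening: 0.0825
```

```bash
python3 - <<'E'
from h import *
plan((0.508,0.019,0.235))
E
```

```text
t 9.28 pos [ 0.532  -0.1455  0.2363] ydir yaw 90.26 x [ 0.     0.001 -1.   ] z [1.    0.004 0.   ] op 0.0825 F [0.4 0.2 0.7] q [-0.41  0.38  1.43  0.    1.32 -1.98]
(0.508, 0.019, 0.235) [ 0.0035  0.4114 -0.0582]
```

Call:
move_arm:
  increments:
    - [0,0.41,-0.058,0]
    - [0,0.41,-0.058,0]
    - [0,0.41,-0.058,0]
    - [0,0.41,-0.058,0]
    - [0,0.41,-0.058,0]
  gripper: 0.1

```text
time: 9.9
tool_pos: [0.5098, 0.0139, 0.2358]
tool_rot: [-1.129, 1.57, -1.129]
contact_force: [0.2, 0.3, 0.8]
opening: 0.0826
```

```bash
python3 - <<'E'
from h import *
plan((0.508,0.019,0.136))
E
```

```text
t 9.9 pos [0.5098 0.0139 0.2358] ydir yaw 89.98 x [ 0.    -0.001 -1.   ] z [ 1. -0.  0.] op 0.0826 F [0.2 0.3 0.8] q [-0.12  0.31  1.55 -0.    1.28 -1.69]
(0.508, 0.019, 0.136) [ 0.2495  0.0128 -0.0046]
```

Call:
move_arm:
  increments:
    - [0.05,0.012,-0.005,0]
    - [0.12,0.012,-0.005,0]
    - [0.19,0.012,-0.005,0]
    - [0.24,0.012,-0.005,0]
    - [0.25,0.012,-0.005,0]

```text
time: 10.52
tool_pos: [0.507, 0.0183, 0.1346]
tool_rot: [3.113, 1.568, 3.111]
contact_force: [-0.5, 0.3, 0.9]
opening: 0.0825
```

```bash
python3 - <<'E'
from h import *
grab("side","s4")
plan((0.508,0.019,0.136))
crop("s4","c7",180,110,300,220,5)
print((proj("side",robot.observe()["tool_pos"]+[0,0,.019])-[180,110])*5)
E
```

```text
t 10.57 pos [0.5073 0.0185 0.135 ] ydir yaw 89.89 x [-0.002  0.    -1.   ] z [ 1.    -0.002 -0.002] op 0.0828 F [-0.   0.2  0.4] q [-0.11  0.41  1.7  -0.    1.03 -1.68]
(0.508, 0.019, 0.136) [-0.0024  0.0013  0.0018]
[233.12264929 362.72865048]
```

View pics/c7.png

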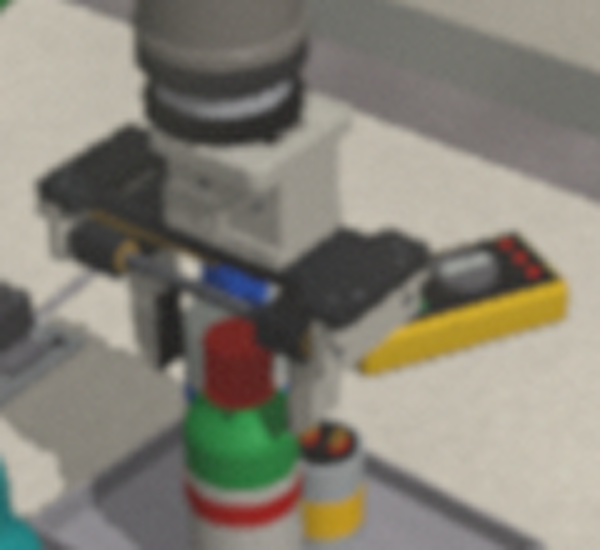

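Call:
move_arm:
  increments:
    - [-0.002,0,0,0]
    - [-0.002,0,0,0]
    - [-0.002,0,0,0]
    - [-0.002,0,0,0]
    - [-0.002,0,0,0]
  gripper: 1

```text
time: 11.2
tool_pos: [0.5074, 0.0199, 0.1369]
tool_rot: [-0.257, 1.571, -0.257]
contact_force: [-0.1, -1.3, -0.0]
opening: 0.0374
```

Call:
move_arm:
  increments:
    - [0,0,0,0]
    - [0,0,0,0]
    - [0,0,0,0]
    - [0,0,0,0]
    - [0,0,0,0]

```text
time: 11.82
tool_pos: [0.5074, 0.0198, 0.1368]
tool_rot: [-0.009, 1.571, -0.009]
contact_force: [-0.3, 0.1, 1.5]
opening: 0.0334
```

```bash
python3 - <<'E'
from h import *
plan((0.48,-0.325,0.225))
E
```

```text
t 11.82 pos [0.5074 0.0198 0.1368] ydir yaw 90.0 x [ 0. -0. -1.] z [ 1. -0.  0.] op 0.0334 F [-0.3  0.1  1.5] q [-0.11  0.4   1.7   0.    1.04 -1.68]
(0.48, -0.325, 0.225) [-0.2205 -0.862  -0.0684]
```

Call:
move_arm:
  increments:
    - [-0.03,0,0,0]
    - [-0.08,0,0,0]
    - [-0.14,0,0,0]
    - [-0.2,0,0,0]
    - [-0.22,0,0,0]

```text
time: 12.45
tool_pos: [0.5078, 0.02, 0.2263]
tool_rot: [0.011, 1.568, 0.011]
contact_force: [-0.1, -0.1, -4.4]
opening: 0.0332
```

Call:
move_arm:
  increments:
    - [0,-0.06,0,0]
    - [0,-0.16,-0.01,0]
    - [0,-0.27,-0.02,0]
    - [0,-0.38,-0.03,0]
    - [0,-0.49,-0.04,0]

```text
time: 13.08
tool_pos: [0.4906, -0.1772, 0.2241]
tool_rot: [2.448, 1.569, 2.448]
contact_force: [0.2, -0.8, -3.3]
opening: 0.0335
```

```bash
python3 - <<'E'
from h import *
plan((0.48,-0.325,0.225))
grab("side","s5")
E
```

```text
t 13.07 pos [ 0.4906 -0.1772  0.2241] ydir yaw 90.0 x [-0.001  0.001 -1.   ] z [ 1.     0.    -0.001] op 0.0335 F [ 0.2 -0.8 -3.3] q [-0.49  0.34  1.54  0.    1.27 -2.06]
(0.48, -0.325, 0.225) [-0.0027 -0.3695 -0.0266]
```

View pics/s5.png

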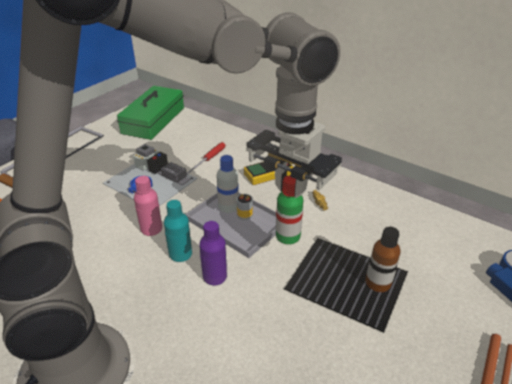

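Call:
move_arm:
  increments:
    - [0,-0.11,-0.01,0]
    - [0,-0.22,-0.02,0]
    - [0,-0.32,-0.026,0]
    - [0,-0.37,-0.026,0]
    - [0,-0.37,-0.026,0]

```text
time: 13.75
tool_pos: [0.4806, -0.3246, 0.2239]
tool_rot: [2.185, 1.569, 2.183]
contact_force: [0.3, 0.9, -4.0]
opening: 0.0334
```

Call:
move_arm:
  increments:
    - [0.05,0,0,0]
    - [0.1,0,0,0]
    - [0.15,0,0,0]
    - [0.19,0,0,0]
    - [0.205,0,0,0]

```text
time: 14.38
tool_pos: [0.4808, -0.3229, 0.1417]
tool_rot: [2.24, 1.569, 2.241]
contact_force: [-0.6, -0.6, -3.4]
opening: 0.0337
```

Call:
move_arm:
  increments:
    - [0.0,0,0,0]
    - [0.004,0,0,0]
    - [0.008,0,0,0]
    - [0.01,0,0,0]

```text
time: 14.88
tool_pos: [0.481, -0.3242, 0.1389]
tool_rot: [-0.33, 1.57, -0.33]
contact_force: [-0.3, 0.5, -2.9]
opening: 0.0337
```

Call:
move_arm:
  increments:
    - [0.002,0,0,0]
    - [0.004,0,0,0]
    - [0.006,0,0,0]
    - [0.006,0,0,0]

```text
time: 15.38
tool_pos: [0.4812, -0.3243, 0.1368]
tool_rot: [-0.441, 1.57, -0.441]
contact_force: [0.5, 0.6, 0.4]
opening: 0.0333
```

Landed. Open partly and rise.

Call:
move_arm:
  increments:
    - [0,0,0,0]
    - [0,0,0,0]
    - [0,0,0,0]
    - [0,0,0,0]
    - [0,0,0,0]
  gripper: 0.1

```text
time: 16.0
tool_pos: [0.4809, -0.3242, 0.1363]
tool_rot: [1.196, 1.571, 1.196]
contact_force: [-1.4, -0.2, -0.7]
opening: 0.0786
```

Call:
move_arm:
  increments:
    - [0,0,0,0]
    - [0,0,0,0]
    - [-0.08,0,0,0]
    - [-0.18,0,0,0]
    - [-0.25,0,0,0]

```text
time: 16.62
tool_pos: [0.4812, -0.3244, 0.2382]
tool_rot: [-0.669, 1.569, -0.669]
contact_force: [-0.1, -0.3, -0.3]
opening: 0.0828
```

```bash
python3 - <<'E'
from h import *
plan((0.5725,0.0747,0.235))
E
```

```text
t 16.62 pos [ 0.4812 -0.3244  0.2382] ydir yaw 90.0 x [ 0.001 -0.001 -1.   ] z [ 1.    -0.     0.001] op 0.0828 F [-0.1 -0.3 -0.3] q [-0.73  0.44  1.35  0.    1.36 -2.3 ]
(0.5725, 0.0747, 0.235) [0.0072 0.9978 0.2282]
```

Call:
move_arm:
  increments:
    - [0,0.6,0.14,0]
    - [0,0.6,0.14,0]
    - [0,0.6,0.14,0]
    - [0,0.6,0.14,0]
    - [0,0.6,0.14,0]

```text
time: 17.25
tool_pos: [0.5374, -0.0803, 0.2365]
tool_rot: [1.178, 1.57, 1.184]
contact_force: [-0.5, 0.1, -0.3]
opening: 0.0826
```

Call:
move_arm:
  increments:
    - [0,0.4,0.09,0]
    - [0,0.4,0.09,0]
    - [0,0.4,0.09,0]
    - [0,0.4,0.09,0]
    - [0,0.4,0.09,0]

```text
time: 17.88
tool_pos: [0.5729, 0.0744, 0.2362]
tool_rot: [-2.069, 1.57, -2.07]
contact_force: [0.0, -0.4, -0.1]
opening: 0.0827
```

```bash
python3 - <<'E'
from h import *
plan((0.5725,0.0747,0.136))
E
```

```text
t 17.88 pos [0.5729 0.0744 0.2362] ydir yaw 89.95 x [-0.    -0.001 -1.   ] z [ 1.    -0.001 -0.   ] op 0.0827 F [ 0.  -0.4 -0.1] q [-0.    0.43  1.36 -0.    1.35 -1.57]
(0.5725, 0.0747, 0.136) [ 0.2505  0.0008 -0.0009]
```

Call:
move_arm:
  increments:
    - [0.05,0,0,0]
    - [0.12,0,0,0]
    - [0.19,0,0,0]
    - [0.235,0,0,0]
    - [0.246,0,0,0]

```text
time: 18.5
tool_pos: [0.5723, 0.0739, 0.1369]
tool_rot: [-3.008, 1.569, -3.011]
contact_force: [0.4, 0.4, 0.3]
opening: 0.0827
```

```bash
python3 - <<'E'
from h import *
grab("side","s6")
plan((0.5725,0.0747,0.136))
crop("s6","c8",180,90,300,200,5)
print((proj("side",robot.observe()["tool_pos"]+[0,0,.019])-[180,90])*5)
E
```

```text
t 18.55 pos [0.5726 0.0743 0.1372] ydir yaw 89.88 x [-0.001 -0.    -1.   ] z [ 1.    -0.002 -0.001] op 0.0826 F [-0.1  0.1  0.8] q [-0.    0.52  1.5  -0.    1.12 -1.57]
(0.5725, 0.0747, 0.136) [ 0.0031  0.0011 -0.0002]
[229.70539546 363.19361319]
```

View pics/c8.png

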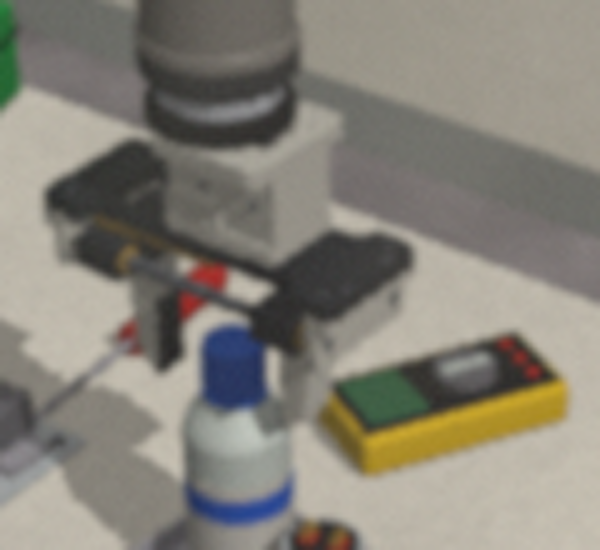

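Cap (234,367) matches the grasp point (230,363). Grip.

Call:
move_arm:
  increments:
    - [0.002,0.001,0,0]
    - [0.002,0.001,0,0]
    - [0.002,0.001,0,0]
    - [0.002,0.001,0,0]
    - [0.002,0.001,0,0]
  gripper: 1

```text
time: 19.18
tool_pos: [0.573, 0.0763, 0.1373]
tool_rot: [-0.058, 1.571, -0.058]
contact_force: [-0.1, -1.2, 0.4]
opening: 0.0369
```

Call:
move_arm:
  increments:
    - [0,0,0,0]
    - [0,0,0,0]
    - [0,0,0,0]
    - [0,0,0,0]
    - [0,0,0,0]

```text
time: 19.8
tool_pos: [0.573, 0.0763, 0.1372]
tool_rot: [0.641, 1.571, 0.641]
contact_force: [0.3, -0.1, 0.2]
opening: 0.0332
```

```bash
python3 - <<'E'
from h import *
plan((0.565,-0.25,0.235))
E
```

```text
t 19.8 pos [0.573  0.0763 0.1372] ydir yaw 90.0 x [ 0.  0. -1.] z [ 1. -0.  0.] op 0.0332 F [ 0.3 -0.1  0.2] q [-0.    0.52  1.5   0.    1.12 -1.57]
(0.565, -0.25, 0.235) [-0.2446 -0.8156 -0.0199]
```

Call:
move_arm:
  increments:
    - [-0.03,0,0,0]
    - [-0.08,0,0,0]
    - [-0.14,0,0,0]
    - [-0.21,0,0,0]
    - [-0.25,0,0,0]

```text
time: 20.42
tool_pos: [0.5732, 0.0764, 0.2392]
tool_rot: [0.128, 1.569, 0.128]
contact_force: [-0.3, -0.4, -2.3]
opening: 0.0333
```

Call:
move_arm:
  increments:
    - [0,0,0,0]
    - [0,-0.08,0,0]
    - [0,-0.18,0,0]
    - [0,-0.29,0,0]
    - [0,-0.4,-0.01,0]

```text
time: 21.05
tool_pos: [0.5684, -0.0848, 0.236]
tool_rot: [2.767, 1.569, 2.767]
contact_force: [0.7, -0.1, -2.9]
opening: 0.0335
```

Call:
move_arm:
  increments:
    - [0,-0.11,0,0]
    - [0,-0.22,0,0]
    - [0,-0.33,-0.01,0]
    - [0,-0.41,-0.01,0]
    - [0,-0.41,-0.01,0]

```text
time: 21.68
tool_pos: [0.564, -0.2499, 0.2355]
tool_rot: [2.753, 1.569, 2.75]
contact_force: [0.4, 0.5, -2.7]
opening: 0.0337
```

```bash
python3 - <<'E'
from h import *
plan((0.565,-0.25,0.1405))
grab("side","s7")
E
```

```text
t 21.68 pos [ 0.564  -0.2499  0.2355] ydir yaw 89.81 x [-0.002  0.001 -1.   ] z [ 1.    -0.003 -0.002] op 0.0337 F [ 0.4  0.5 -2.7] q [-0.54  0.51  1.23 -0.    1.4  -2.11]
(0.565, -0.25, 0.1405) [ 0.2376 -0.0004  0.0029]
```

View pics/s7.png

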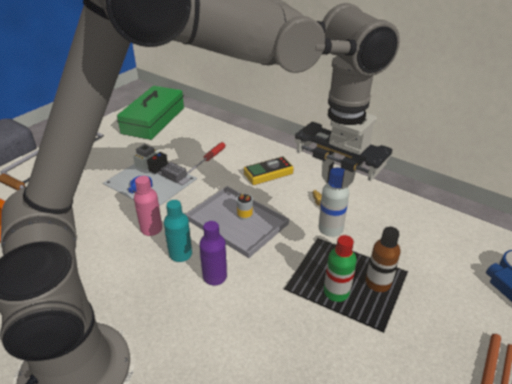

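Call:
move_arm:
  increments:
    - [0.05,0,0,0]
    - [0.11,0,0,0]
    - [0.17,0,0,0]
    - [0.22,0,0,0]
    - [0.235,0,0,0]

```text
time: 22.35
tool_pos: [0.5642, -0.246, 0.1414]
tool_rot: [2.484, 1.567, 2.485]
contact_force: [-0.1, 0.1, -2.7]
opening: 0.0336
```

Call:
move_arm:
  increments:
    - [0.0,0,0,0]
    - [0.004,0,0,0]
    - [0.007,0,0,0]
    - [0.007,0,0,0]

```text
time: 22.85
tool_pos: [0.565, -0.2478, 0.1406]
tool_rot: [-0.285, 1.57, -0.285]
contact_force: [-1.2, 0.3, -2.8]
opening: 0.0335
```

Call:
move_arm:
  increments:
    - [0.003,0,0,0]
    - [0.006,0,0,0]
    - [0.008,0,0,0]
    - [0.008,0,0,0]

```text
time: 23.35
tool_pos: [0.5649, -0.2478, 0.1372]
tool_rot: [0.044, 1.571, 0.044]
contact_force: [-0.3, -0.2, -1.9]
opening: 0.0337
```

Call:
move_arm:
  increments:
    - [0.001,0,0,0]
    - [0.002,0,0,0]
    - [0.002,0,0,0]

```text
time: 23.72
tool_pos: [0.5652, -0.248, 0.1371]
tool_rot: [-0.472, 1.569, -0.472]
contact_force: [-0.2, -0.0, 4.8]
opening: 0.0335
```

Call:
move_arm:
  increments:
    - [0,0,0,0]
    - [0,0,0,0]
    - [0,0,0,0]
    - [0,0,0,0]
    - [0,0,0,0]
  gripper: 0.1

```text
time: 24.35
tool_pos: [0.5649, -0.2477, 0.1362]
tool_rot: [1.874, 1.571, 1.874]
contact_force: [0.5, 0.6, -1.0]
opening: 0.0789
```

Call:
move_arm:
  increments:
    - [0,0,0,0]
    - [0,0,0,0]
    - [-0.08,0,0,0]
    - [-0.18,0,0,0]
    - [-0.25,0,0,0]

```text
time: 24.98
tool_pos: [0.5652, -0.2479, 0.2383]
tool_rot: [-0.482, 1.569, -0.482]
contact_force: [-0.5, -0.2, 0.8]
opening: 0.0827
```

```bash
python3 - <<'E'
from h import *
plan((0.5715,0.014,0.235))
E
```

```text
t 24.98 pos [ 0.5652 -0.2479  0.2383] ydir yaw 90.0 x [ 0.002 -0.001 -1.   ] z [ 1.    -0.     0.002] op 0.0827 F [-0.5 -0.2  0.8] q [-0.54  0.51  1.23  0.    1.4  -2.11]
(0.5715, 0.014, 0.235) [0.0077 0.6548 0.0156]
```

Now re-measure the capacitor with the bottles gone, and check the mat.

```bash
python3 - <<'E'
from h import *
grab("side","s8");grab("top","t8");crop("t8","c9",210,160,270,205,10);crop("s8","c10",220,180,270,230,10);
E
```

```text
(no output)
```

View pics/s8.png

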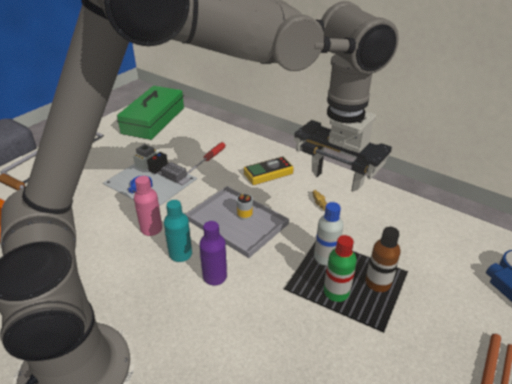

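View pics/c9.png

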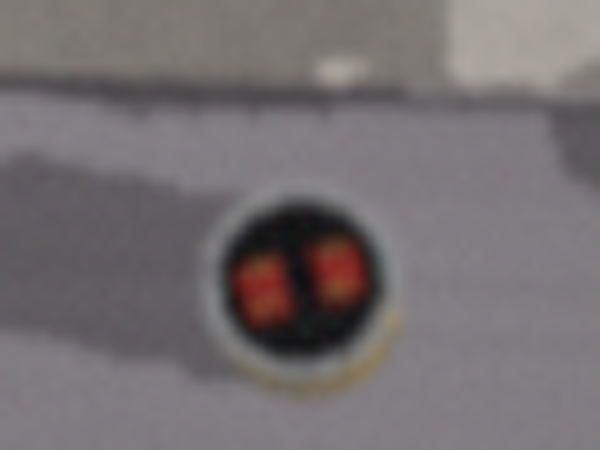

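View pics/c10.png

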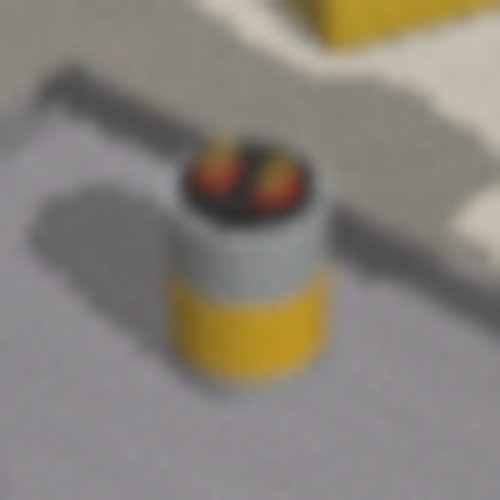

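```bash
python3 - <<'E'
from h import *
print(back("top",239.6,187.2,0.063),tri((239.6,187.2),(244.5,198.2)),back("side",244.5,198.2,.063))
for c in((0.565,-0.248),(0.481,-0.324),(0.5646,-0.389)):
    print(proj("side",(*c,.163)))
plan((0.572,0.0135,0.235))
E
```

```text
[0.57148372 0.0144854  0.063     ] [0.5719154  0.01376385 0.06446486] [0.57398996 0.01423973 0.063     ]
[331.98363239 208.88283446]
[344.49400667 243.34404003]
[389.74262487 234.20581248]
t 25.07 pos [ 0.5663 -0.2485  0.2401] ydir yaw 90.0 x [ 0.006 -0.004 -1.   ] z [1.    0.    0.006] op 0.0825 F [ 1.7 -0.4  0. ] q [-0.54  0.5   1.23  0.    1.4  -2.11]
(0.572, 0.0135, 0.235) [0.0105 0.6551 0.0143]
```

Call:
move_arm:
  increments:
    - [0,0.4,0.01,0]
    - [0,0.6,0.015,0]
    - [0,0.65,0.016,0]
    - [0,0.654,0.016,0]
    - [0,0.654,0.016,0]

```text
time: 25.7
tool_pos: [0.5705, 0.0176, 0.2352]
tool_rot: [2.619, 1.569, 2.624]
contact_force: [-0.3, -0.4, 0.2]
opening: 0.0826
```

```bash
python3 - <<'E'
from h import *
plan((0.572,0.0135,0.026))
E
```

```text
t 25.7 pos [0.5705 0.0176 0.2352] ydir yaw 90.26 x [-0.002  0.001 -1.   ] z [ 1.     0.005 -0.002] op 0.0826 F [-0.3 -0.4  0.2] q [-0.1   0.42  1.38  0.    1.34 -1.68]
(0.572, 0.0135, 0.026) [ 0.523  -0.0108  0.0045]
```

Call:
move_arm:
  increments:
    - [0.0,0,0,0]
    - [0.1,0,0,0]
    - [0.22,0,0,0]
    - [0.3,0,0,0]
    - [0.33,0,0,0]

```text
time: 26.32
tool_pos: [0.5702, 0.012, 0.1021]
tool_rot: [3.106, 1.567, 3.104]
contact_force: [0.5, -0.7, 0.1]
opening: 0.0828
```

```bash
python3 - <<'E'
from h import *
grab("side","s9")
plan((0.572,0.0135,0.026))
E
```

```text
t 26.38 pos [0.5702 0.0123 0.1017] ydir yaw 89.88 x [-0.004  0.    -1.   ] z [ 1.    -0.002 -0.004] op 0.0826 F [-0.9  0.2 -1.1] q [-0.11  0.55  1.56 -0.    1.04 -1.68]
(0.572, 0.0135, 0.026) [0.1893 0.003  0.0052]
```

Call:
move_arm:
  increments:
    - [0.04,0.003,0.002,0]
    - [0.09,0.003,0.002,0]
    - [0.14,0.003,0.002,0]
    - [0.18,0.003,0.002,0]
    - [0.188,0.003,0.002,0]

```text
time: 27.0
tool_pos: [0.5719, 0.015, 0.0284]
tool_rot: [2.966, 1.57, 2.966]
contact_force: [0.9, -0.1, 0.7]
opening: 0.0822
```

```bash
python3 - <<'E'
from h import *
grab("side","s10")
plan((0.572,0.0135,0.026))
crop("s10","c11",190,140,310,240,5)
E
```

```text
t 27.05 pos [0.5721 0.015  0.0287] ydir yaw 90.0 x [-0.  0. -1.] z [ 1. -0. -0.] op 0.0826 F [ 0.5 -0.1  0.5] q [-0.11  0.65  1.62  0.    0.87 -1.68]
(0.572, 0.0135, 0.026) [ 0.0068 -0.0038 -0.0003]
```

View pics/c11.png

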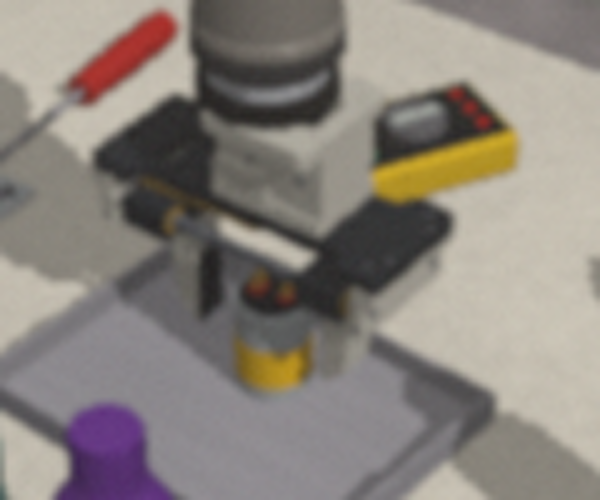

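Call:
move_arm:
  increments:
    - [0.002,-0.003,0,0]
    - [0.002,-0.003,0,0]
    - [0.002,-0.003,0,0]
    - [0.002,-0.003,0,0]
    - [0.002,-0.003,0,0]
  gripper: 1
  squeeze: 20

```text
time: 27.68
tool_pos: [0.5723, 0.0137, 0.0286]
tool_rot: [-0.3, 1.57, -0.3]
contact_force: [-0.0, -0.0, 1.5]
opening: 0.0438
```

Call:
move_arm:
  increments:
    - [0,0,0,0]
    - [0,0,0,0]
    - [0,0,0,0]
    - [0,0,0,0]
    - [0,0,0,0]

```text
time: 28.3
tool_pos: [0.5723, 0.0137, 0.0286]
tool_rot: [-0.261, 1.57, -0.261]
contact_force: [-1.0, -2.3, 5.6]
opening: 0.0438
```

```bash
python3 - <<'E'
from h import *
plan((0.4927,0.347,0.13))
crop("side0","c12",110,130,190,210,8)
E
```

```text
t 28.3 pos [0.5723 0.0137 0.0286] ydir yaw 90.0 x [ 0.001 -0.    -1.   ] z [1.    0.    0.001] op 0.0438 F [-1.  -2.3  5.6] q [-0.11  0.65  1.62 -0.    0.87 -1.68]
(0.4927, 0.347, 0.13) [-0.2537  0.8332 -0.1989]
```

View pics/c12.png

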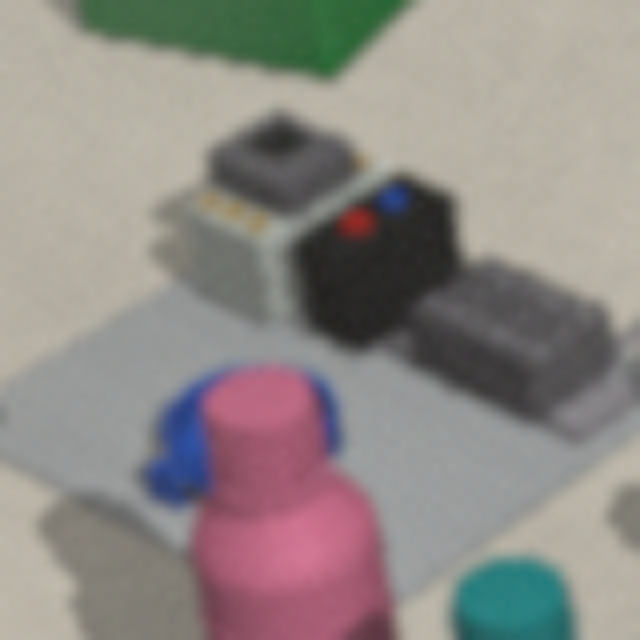

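```bash
python3 - <<'E'
from h import *
im=cv2.imread("pics/top0.png")[205:250,78:126]
im=cv2.resize(im,None,fx=12,fy=12,interpolation=cv2.INTER_CUBIC)
# predicted inner/outer rim circles
for c,col in(((0.4930,0.3495),(0,255,255)),):
  for r,z in((0.030,0.019),(0.030,0.005)):
    pts=[((proj("top",(c[0]+r*np.cos(a),c[1]+r*np.sin(a),z))-[78,205]+.5)*12) for a in np.linspace(0,6.283,60)]
    cv2.polylines(im,[np.int32(pts)],True,col if z>.01 else (0,0,255),1)
cv2.imwrite("pics/c13.png",im)
E
```

```text
(no output)
```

View pics/c13.png

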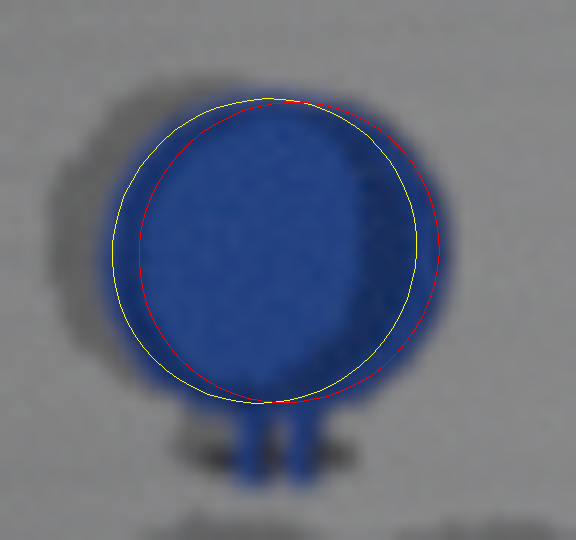

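Call:
move_arm:
  increments:
    - [-0.03,0,0,0]
    - [-0.09,0,0,0]
    - [-0.17,0,0,0]
    - [-0.24,0,0,0]
    - [-0.26,0,0,0]

```text
time: 28.92
tool_pos: [0.5728, 0.0141, 0.1341]
tool_rot: [0.032, 1.568, 0.032]
contact_force: [0.2, 1.0, -2.5]
opening: 0.0436
```

```bash
python3 - <<'E'
from h import *
plan((0.493,0.3495,0.133))
grab("side","s11");crop("s11","c14",190,120,310,220,5)
E
```

```text
t 28.93 pos [0.5728 0.0141 0.1341] ydir yaw 90.01 x [ 0.003  0.    -1.   ] z [1.    0.    0.003] op 0.0436 F [ 0.2  1.  -2.5] q [-0.11  0.51  1.52  0.    1.1  -1.68]
(0.493, 0.3495, 0.133) [ 0.0023  0.8386 -0.1995]
```

View pics/c14.png

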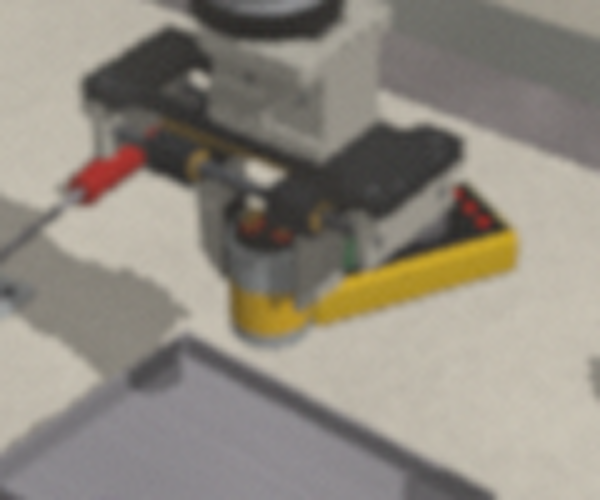

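Capacitor held, upright. Carry to the cup.

Call:
move_arm:
  increments:
    - [0,0.05,-0.015,0]
    - [0,0.14,-0.04,0]
    - [0,0.24,-0.065,0]
    - [0,0.35,-0.09,0]
    - [0,0.46,-0.115,0]

```text
time: 29.6
tool_pos: [0.5241, 0.2, 0.1308]
tool_rot: [-3.076, 1.568, -3.076]
contact_force: [-0.3, 0.1, -1.1]
opening: 0.0438
```

Call:
move_arm:
  increments:
    - [0,0.11,-0.025,0]
    - [0,0.22,-0.055,0]
    - [0,0.32,-0.075,0]
    - [0,0.378,-0.084,0]
    - [0,0.378,-0.084,0]

```text
time: 30.22
tool_pos: [0.4903, 0.351, 0.1306]
tool_rot: [-2.832, 1.568, -2.829]
contact_force: [0.5, -0.4, -2.1]
opening: 0.0437
```

Call:
move_arm:
  increments:
    - [0,0,0,0]
    - [0,0,0,0]

```text
time: 30.48
tool_pos: [0.4924, 0.3482, 0.132]
tool_rot: [-2.591, 1.57, -2.592]
contact_force: [0.3, 0.4, -2.1]
opening: 0.0438
```

```bash
python3 - <<'E'
from h import *
plan((0.493,0.3495,0.04))
grab("side","s12");crop("s12","c15",90,100,230,220,5)
E
```

```text
t 30.48 pos [0.4924 0.3482 0.132 ] ydir yaw 89.94 x [-0.001 -0.    -1.   ] z [ 1.    -0.001 -0.001] op 0.0438 F [ 0.3  0.4 -2.1] q [ 0.49  0.57  1.43 -0.    1.14 -1.08]
(0.493, 0.3495, 0.04) [0.23   0.0034 0.0016]
```

View pics/c15.png

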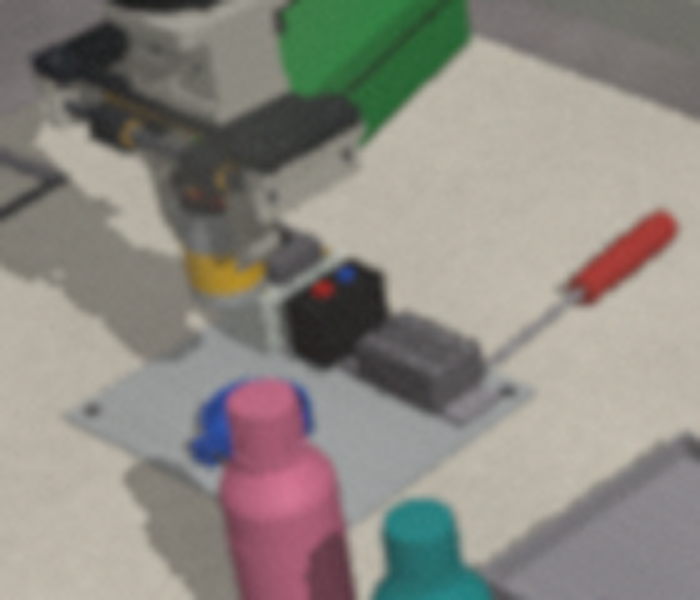

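Call:
move_arm:
  increments:
    - [0.03,0.003,0.001,0]
    - [0.08,0.003,0.001,0]
    - [0.13,0.003,0.001,0]
    - [0.18,0.003,0.001,0]
    - [0.2,0.003,0.001,0]

```text
time: 31.15
tool_pos: [0.4922, 0.3495, 0.0505]
tool_rot: [-2.677, 1.568, -2.678]
contact_force: [0.0, -0.0, -2.0]
opening: 0.0435
```

Call:
move_arm:
  increments:
    - [0,0,0,0]
    - [0,0,0,0]

```text
time: 31.4
tool_pos: [0.4935, 0.3505, 0.0531]
tool_rot: [0.526, 1.569, 0.526]
contact_force: [-0.3, -0.5, -1.4]
opening: 0.0434
```

```bash
python3 - <<'E'
from h import *
plan((0.493,0.3495,0.0305))
grab("side","s13");crop("s13","c16",90,100,230,220,5);grab("top","t13");crop("t13","c17",40,150,180,260,5)
E
```

```text
t 31.4 pos [0.4935 0.3505 0.0531] ydir yaw 89.99 x [ 0.001  0.001 -1.   ] z [ 1.    -0.     0.001] op 0.0434 F [-0.3 -0.5 -1.4] q [ 0.49  0.66  1.5   0.    0.98 -1.08]
(0.493, 0.3495, 0.0305) [ 0.0565 -0.0024 -0.0012]
```

View pics/c16.png

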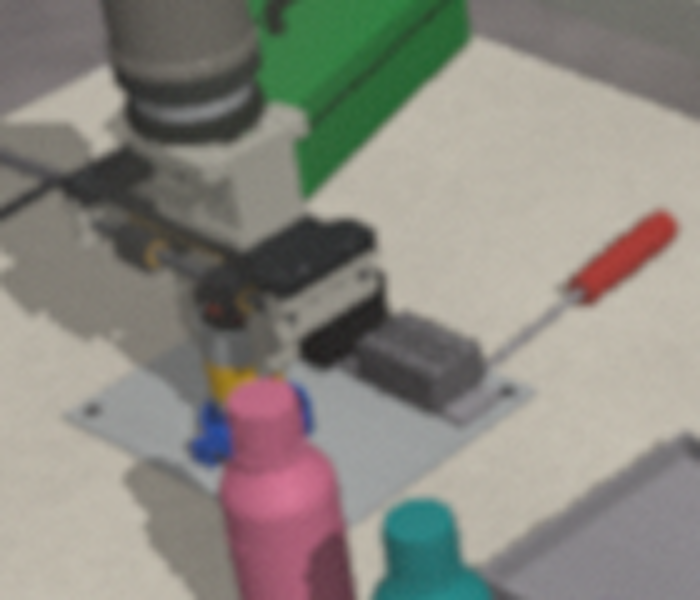

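View pics/c17.png

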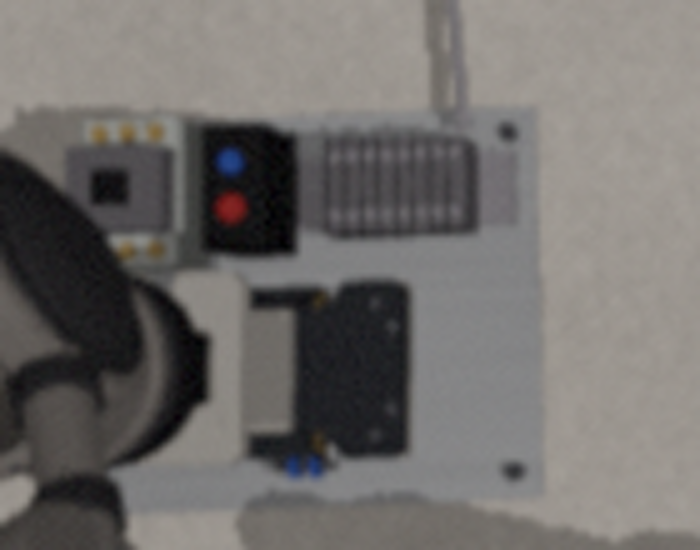

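Call:
move_arm:
  increments:
    - [0.012,-0.002,0,0]
    - [0.024,-0.002,0,0]
    - [0.036,-0.002,0,0]
    - [0.046,-0.002,0,0]
    - [0.046,-0.002,0,0]

```text
time: 32.12
tool_pos: [0.4927, 0.3494, 0.0335]
tool_rot: [-2.725, 1.57, -2.725]
contact_force: [-0.2, 0.1, -0.7]
opening: 0.0436
```

Call:
move_arm:
  increments:
    - [0.003,0,0,0]
    - [0.006,0,0,0]
    - [0.009,0,0,0]
    - [0.009,0,0,0]

```text
time: 32.62
tool_pos: [0.4931, 0.3495, 0.0307]
tool_rot: [0.519, 1.57, 0.519]
contact_force: [0.3, 0.2, 0.6]
opening: 0.0434
```

Call:
move_arm:
  increments:
    - [0.001,0,0,0]
    - [0.002,0,0,0]
    - [0.002,0,0,0]

```text
time: 33.0
tool_pos: [0.4931, 0.3495, 0.0306]
tool_rot: [0.451, 1.57, 0.451]
contact_force: [-2.7, -1.3, 7.4]
opening: 0.0438
```

Call:
move_arm:
  increments:
    - [0,0,0,0]
    - [0,0,0,0]
    - [0,0,0,0]
    - [0,0,0,0]
    - [0,0,0,0]
  gripper: 0.15

```text
time: 33.62
tool_pos: [0.493, 0.3494, 0.0295]
tool_rot: [1.541, 1.571, 1.541]
contact_force: [0.2, -0.6, 0.6]
opening: 0.0778
```

Call:
move_arm:
  increments:
    - [-0.03,0,0,0]
    - [-0.09,0,0,0]
    - [-0.2,0,0,0]
    - [-0.32,0,0,0]
    - [-0.44,0,0,0]

```text
time: 34.25
tool_pos: [0.4928, 0.3494, 0.2081]
tool_rot: [0.529, 1.57, 0.529]
contact_force: [0.5, -0.0, 0.8]
opening: 0.0778
```

```bash
python3 - <<'E'
from h import *
plan((0.4,-0.1,0.24))
E
```

```text
t 34.25 pos [0.4928 0.3494 0.2081] ydir yaw 90.0 x [ 0.001  0.001 -1.   ] z [1.    0.    0.001] op 0.0778 F [ 0.5 -0.   0.8] q [ 0.49  0.5   1.32  0.    1.32 -1.08]
(0.4, -0.1, 0.24) [-0.0805 -1.1234 -0.232 ]
```

Call:
move_arm:
  increments:
    - [-0.07,-0.15,0.02,0]
    - [-0.07,-0.3,0.04,0]
    - [-0.07,-0.45,0.06,0]
    - [-0.07,-0.6,0.08,0]
    - [-0.07,-0.75,0.1,0]

```text
time: 34.88
tool_pos: [0.5329, 0.0476, 0.2347]
tool_rot: [0.029, 1.569, 0.029]
contact_force: [0.4, -0.5, 0.5]
opening: 0.0777
```

```bash
python3 - <<'E'
from h import *
plan((0.565,-0.248,0.237))
grab("top","t14");crop("t14","c18",60,190,140,260,8)
E
```

```text
t 34.88 pos [0.5329 0.0476 0.2347] ydir yaw 90.01 x [ 0.002  0.    -1.   ] z [1.    0.    0.002] op 0.0777 F [ 0.4 -0.5  0.5] q [-0.05  0.35  1.48  0.    1.3  -1.63]
(0.565, -0.248, 0.237) [-0.0056 -0.7389  0.0801]
```

View pics/c18.png

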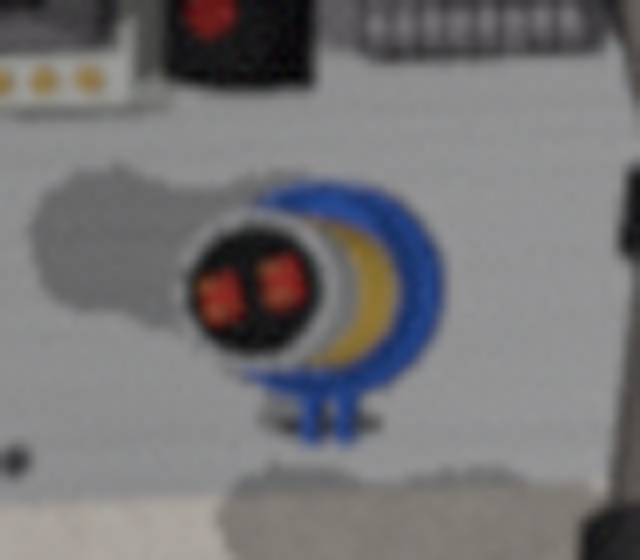

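```bash
python3 - <<'E'
from h import *
print(back("top",60+256/8-.5,190+290/8-.5,0.065), proj("top",(0.493,0.3495,0.065)))
plan()
E
```

```text
[0.49140861 0.35145928 0.065     ] [ 92.3737537 225.0249405]
t 34.92 pos [0.534  0.0406 0.2346] ydir yaw 89.75 x [ 0.002 -0.004 -1.   ] z [ 1.    -0.004  0.002] op 0.0779 F [ 1.7 -5.2 -0.5] q [-0.06  0.35  1.48 -0.    1.3  -1.63]
```

Call:
move_arm:
  increments:
    - [0,-0.14,0.02,0]
    - [0,-0.29,0.04,0]
    - [0,-0.44,0.06,0]
    - [0,-0.59,0.08,0]
    - [0,-0.7,0.08,0]

```text
time: 35.55
tool_pos: [0.565, -0.2329, 0.2342]
tool_rot: [-0.537, 1.57, -0.538]
contact_force: [0.1, -1.3, -0.0]
opening: 0.0781
```

```bash
python3 - <<'E'
from h import *
plan((0.565,-0.248,0.237))
E
```

```text
t 35.55 pos [ 0.565  -0.2329  0.2342] ydir yaw 89.92 x [ 0.001 -0.001 -1.   ] z [ 1.    -0.001  0.001] op 0.0781 F [ 0.1 -1.3 -0. ] q [-0.52  0.5   1.26 -0.    1.38 -2.09]
(0.565, -0.248, 0.237) [-0.0069 -0.0377  0.0001]
```

Call:
move_arm:
  increments:
    - [0,-0.04,0,0]
    - [0,-0.04,0,0]
    - [0,-0.04,0,0]

```text
time: 35.92
tool_pos: [0.5651, -0.2449, 0.2339]
tool_rot: [1.152, 1.57, 1.154]
contact_force: [-0.0, -0.1, -0.6]
opening: 0.0779
```

```bash
python3 - <<'E'
from h import *
plan((0.565,-0.248,0.1365))
E
```

```text
t 35.92 pos [ 0.5651 -0.2449  0.2339] ydir yaw 90.08 x [ 0.     0.001 -1.   ] z [1.    0.001 0.   ] op 0.0779 F [-0.  -0.1 -0.6] q [-0.53  0.51  1.24  0.    1.39 -2.11]
(0.565, -0.248, 0.1365) [ 0.2435 -0.008  -0.0003]
```

Call:
move_arm:
  increments:
    - [0.05,-0.006,0,0]
    - [0.12,-0.006,0,0]
    - [0.19,-0.006,0,0]
    - [0.23,-0.006,0,0]
    - [0.242,-0.006,0,0]

```text
time: 36.55
tool_pos: [0.565, -0.2478, 0.1363]
tool_rot: [2.433, 1.57, 2.435]
contact_force: [-0.6, 0.5, 0.4]
opening: 0.0782
```

Call:
move_arm:
  increments:
    - [0,0,0,0]
    - [0,0,0,0]

```text
time: 36.8
tool_pos: [0.5655, -0.2492, 0.1379]
tool_rot: [-0.482, 1.569, -0.482]
contact_force: [-0.8, -0.1, -1.1]
opening: 0.0781
```

```bash
python3 - <<'E'
from h import *
plan((0.565,-0.248,0.1365))
E
```

```text
t 36.8 pos [ 0.5655 -0.2492  0.1379] ydir yaw 90.0 x [ 0.002 -0.001 -1.   ] z [1.    0.    0.002] op 0.0781 F [-0.8 -0.1 -1.1] q [-0.54  0.59  1.38  0.    1.17 -2.11]
(0.565, -0.248, 0.1365) [ 0.0035  0.0029 -0.0012]
```

Call:
move_arm:
  increments:
    - [0.002,0.002,0,0]
    - [0.002,0.002,0,0]
    - [0.002,0.002,0,0]
    - [0.002,0.002,0,0]
    - [0.002,0.002,0,0]
  gripper: 1
  squeeze: 25

```text
time: 37.42
tool_pos: [0.5649, -0.2483, 0.1359]
tool_rot: [-0.991, 1.571, -0.991]
contact_force: [0.1, -1.2, -0.8]
opening: 0.0334
```

Call:
move_arm:
  increments:
    - [0,0,0,0]
    - [0,0,0,0]
    - [0,0,0,0]
    - [0,0,0,0]
    - [0,0,0,0]

```text
time: 38.05
tool_pos: [0.5649, -0.2483, 0.1359]
tool_rot: [-0.658, 1.571, -0.658]
contact_force: [-0.1, -0.9, -0.4]
opening: 0.0335
```

Call:
move_arm:
  increments:
    - [-0.03,0,0,0]
    - [-0.08,0,0,0]
    - [-0.14,0,0,0]
    - [-0.19,0,0,0]
    - [-0.2,0,0,0]

```text
time: 38.67
tool_pos: [0.5655, -0.2482, 0.2178]
tool_rot: [-0.379, 1.568, -0.379]
contact_force: [-0.8, 0.3, -3.6]
opening: 0.0336
```

```bash
python3 - <<'E'
from h import *
plan((0.573,0.0757,0.217))
E
```

```text
t 38.67 pos [ 0.5655 -0.2482  0.2178] ydir yaw 90.01 x [ 0.003 -0.001 -1.   ] z [1.    0.    0.003] op 0.0336 F [-0.8  0.3 -3.6] q [-0.54  0.52  1.27  0.    1.35 -2.11]
(0.573, 0.0757, 0.217) [0.0011 0.8097 0.0189]
```

Call:
move_arm:
  increments:
    - [0,0.06,0,0]
    - [0,0.16,0.005,0]
    - [0,0.27,0.01,0]
    - [0,0.38,0.01,0]
    - [0,0.49,0.015,0]

```text
time: 39.3
tool_pos: [0.5698, -0.0494, 0.215]
tool_rot: [2.662, 1.568, 2.662]
contact_force: [1.5, 0.6, -3.1]
opening: 0.0334
```

Call:
move_arm:
  increments:
    - [0,0.11,0,0]
    - [0,0.2,0.005,0]
    - [0,0.28,0.005,0]
    - [0,0.32,0.005,0]
    - [0,0.32,0.005,0]

```text
time: 39.92
tool_pos: [0.5724, 0.0769, 0.2154]
tool_rot: [-3.109, 1.57, -3.107]
contact_force: [0.5, -0.7, -2.4]
opening: 0.0337
```

Call:
move_arm:
  increments:
    - [0,0,0,0]
    - [0,0,0,0]

```text
time: 40.17
tool_pos: [0.573, 0.0747, 0.2159]
tool_rot: [-2.067, 1.571, -2.069]
contact_force: [0.1, 0.5, -3.0]
opening: 0.0332
```

```bash
python3 - <<'E'
from h import *
plan((0.573,0.0757,0.14))
grab("side","s15")
E
```

```text
t 40.17 pos [0.573  0.0747 0.2159] ydir yaw 89.91 x [-0. -0. -1.] z [ 1.    -0.001 -0.   ] op 0.0332 F [ 0.1  0.5 -3. ] q [-0.    0.45  1.39 -0.    1.3  -1.57]
(0.573, 0.0757, 0.14) [1.897e-01 2.500e-03 1.000e-04]
```

View pics/s15.png

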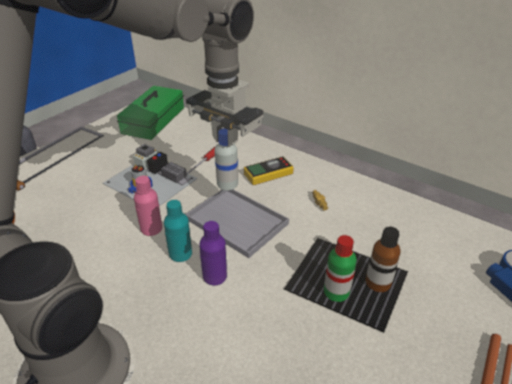

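Call:
move_arm:
  increments:
    - [0.04,0.001,0,0]
    - [0.09,0.001,0,0]
    - [0.14,0.001,0,0]
    - [0.18,0.001,0,0]
    - [0.187,0.001,0,0]

```text
time: 40.85
tool_pos: [0.5724, 0.0759, 0.1401]
tool_rot: [3.119, 1.569, 3.118]
contact_force: [0.2, -0.2, -1.9]
opening: 0.0336
```

Call:
move_arm:
  increments:
    - [0.0,0,0,0]
    - [0.004,0,0,0]
    - [0.007,0,0,0]
    - [0.007,0,0,0]

```text
time: 41.35
tool_pos: [0.573, 0.0763, 0.1385]
tool_rot: [0.344, 1.57, 0.344]
contact_force: [0.3, -0.3, -3.0]
opening: 0.0334
```

Call:
move_arm:
  increments:
    - [0.002,0,0,0]
    - [0.004,0,0,0]
    - [0.006,0,0,0]
    - [0.006,0,0,0]

```text
time: 41.85
tool_pos: [0.573, 0.0762, 0.136]
tool_rot: [0.556, 1.571, 0.556]
contact_force: [0.2, -0.2, -2.2]
opening: 0.0331
```

Call:
move_arm:
  increments:
    - [0.001,0,0,0]
    - [0.002,0,0,0]
    - [0.002,0,0,0]

```text
time: 42.22
tool_pos: [0.5733, 0.0762, 0.1359]
tool_rot: [-0.034, 1.57, -0.034]
contact_force: [-1.6, -0.7, 3.9]
opening: 0.0341
```

Landed; release, rise, go to the green bottle on the mat.

Call:
move_arm:
  increments:
    - [0,0,0,0]
    - [0,0,0,0]
    - [0,0,0,0]
    - [0,0,0,0]
    - [0,0,0,0]
  gripper: 0.15

```text
time: 42.85
tool_pos: [0.5729, 0.0763, 0.1351]
tool_rot: [2.106, 1.571, 2.106]
contact_force: [1.1, 0.1, -0.3]
opening: 0.0766
```

Call:
move_arm:
  increments:
    - [0,0,0,0]
    - [-0.03,0,0,0]
    - [-0.08,0,0,0]
    - [-0.18,0,0,0]
    - [-0.25,0,0,0]

```text
time: 43.48
tool_pos: [0.5734, 0.0763, 0.2379]
tool_rot: [0.028, 1.568, 0.028]
contact_force: [0.2, -0.8, -0.2]
opening: 0.0778
```

```bash
python3 - <<'E'
from h import *
plan((0.481,-0.3242,0.237))
E
```

```text
t 43.48 pos [0.5734 0.0763 0.2379] ydir yaw 90.0 x [ 0.003  0.    -1.   ] z [1.    0.    0.003] op 0.0778 F [ 0.2 -0.8 -0.2] q [-0.    0.43  1.36  0.    1.35 -1.57]
(0.481, -0.3242, 0.237) [ 0.0016 -1.0012 -0.231 ]
```

Call:
move_arm:
  increments:
    - [0,-0.14,-0.03,0]
    - [0,-0.28,-0.06,0]
    - [0,-0.42,-0.09,0]
    - [0,-0.56,-0.12,0]
    - [0,-0.7,-0.16,0]

```text
time: 44.1
tool_pos: [0.5086, -0.2056, 0.2362]
tool_rot: [-0.42, 1.569, -0.42]
contact_force: [0.1, -0.9, -0.5]
opening: 0.0782
```

Call:
move_arm:
  increments:
    - [0,-0.12,-0.03,0]
    - [0,-0.22,-0.05,0]
    - [0,-0.3,-0.07,0]
    - [0,-0.3,-0.07,0]
    - [0,-0.3,-0.07,0]

```text
time: 44.72
tool_pos: [0.481, -0.3233, 0.2356]
tool_rot: [0.383, 1.57, 0.383]
contact_force: [0.4, -0.8, 0.2]
opening: 0.078
```

```bash
python3 - <<'E'
from h import *
plan((0.481,-0.3242,0.1365))
E
```

```text
t 44.73 pos [ 0.481  -0.3233  0.2356] ydir yaw 89.99 x [ 0.  0. -1.] z [ 1. -0.  0.] op 0.078 F [ 0.4 -0.8  0.2] q [-0.72  0.44  1.35  0.    1.35 -2.3 ]
(0.481, -0.3242, 0.1365) [ 2.478e-01 -2.300e-03 -2.000e-04]
```

Call:
move_arm:
  increments:
    - [0.05,0,0,0]
    - [0.12,0,0,0]
    - [0.19,0,0,0]
    - [0.235,0,0,0]
    - [0.247,0,0,0]

```text
time: 45.35
tool_pos: [0.481, -0.3222, 0.1356]
tool_rot: [2.284, 1.569, 2.285]
contact_force: [0.7, -0.2, 0.9]
opening: 0.0777
```

Call:
move_arm:
  increments:
    - [0,0,0,0]
    - [0,0,0,0]

```text
time: 45.6
tool_pos: [0.4815, -0.3238, 0.1374]
tool_rot: [-0.652, 1.569, -0.652]
contact_force: [0.2, 0.0, -0.5]
opening: 0.0783
```

Call:
move_arm:
  increments:
    - [0,0,0,0]
    - [0,0,0,0]
    - [0,0,0,0]
    - [0,0,0,0]
    - [0,0,0,0]
  gripper: 1

```text
time: 46.22
tool_pos: [0.4809, -0.3238, 0.1363]
tool_rot: [0.281, 1.571, 0.281]
contact_force: [0.6, -0.7, -1.0]
opening: 0.0332
```

Call:
move_arm:
  increments:
    - [0,0,0,0]
    - [0,0,0,0]
    - [0,0,0,0]
    - [0,0,0,0]
    - [0,0,0,0]

```text
time: 46.85
tool_pos: [0.4809, -0.3238, 0.1363]
tool_rot: [-0.617, 1.571, -0.617]
contact_force: [0.1, -0.6, -1.5]
opening: 0.0338
```

Call:
move_arm:
  increments:
    - [-0.03,0,0,0]
    - [-0.08,0,0,0]
    - [-0.14,0,0,0]
    - [-0.19,0,0,0]
    - [-0.2,0,0,0]

```text
time: 47.48
tool_pos: [0.4814, -0.3239, 0.218]
tool_rot: [-0.616, 1.568, -0.615]
contact_force: [0.5, -1.2, -3.6]
opening: 0.0339
```

```bash
python3 - <<'E'
from h import *
plan((0.5074,0.0195,0.217))
E
```

```text
t 47.48 pos [ 0.4814 -0.3239  0.218 ] ydir yaw 90.01 x [ 0.002 -0.001 -1.   ] z [1.    0.    0.002] op 0.0339 F [ 0.5 -1.2 -3.6] q [-0.72  0.45  1.38  0.    1.31 -2.3 ]
(0.5074, 0.0195, 0.217) [0.0014 0.8586 0.0652]
```

Call:
move_arm:
  increments:
    - [0,0.06,0,0]
    - [0,0.16,0.01,0]
    - [0,0.27,0.02,0]
    - [0,0.38,0.03,0]
    - [0,0.49,0.04,0]

```text
time: 48.1
tool_pos: [0.4964, -0.1261, 0.2156]
tool_rot: [2.543, 1.569, 2.543]
contact_force: [1.4, 0.7, -4.4]
opening: 0.0337
```

Call:
move_arm:
  increments:
    - [0,0.11,0.01,0]
    - [0,0.22,0.02,0]
    - [0,0.31,0.026,0]
    - [0,0.368,0.026,0]
    - [0,0.368,0.026,0]

```text
time: 48.72
tool_pos: [0.5067, 0.021, 0.2157]
tool_rot: [2.808, 1.569, 2.811]
contact_force: [-0.4, -1.0, -2.8]
opening: 0.0334
```

Call:
move_arm:
  increments:
    - [0,0,0,0]
    - [0,0,0,0]

```text
time: 48.98
tool_pos: [0.5073, 0.0186, 0.2162]
tool_rot: [-2.992, 1.57, -2.993]
contact_force: [-0.3, -0.3, -3.6]
opening: 0.0333
```

```bash
python3 - <<'E'
from h import *
plan((0.5074,0.0195,0.1395))
E
```

```text
t 48.98 pos [0.5073 0.0186 0.2162] ydir yaw 89.93 x [-0. -0. -1.] z [ 1.    -0.001 -0.   ] op 0.0333 F [-0.3 -0.3 -3.6] q [-0.11  0.32  1.59 -0.    1.23 -1.68]
(0.5074, 0.0195, 0.1395) [0.1917 0.0023 0.0004]
```

Call:
move_arm:
  increments:
    - [0.04,0,0,0]
    - [0.09,0,0,0]
    - [0.14,0,0,0]
    - [0.18,0,0,0]
    - [0.189,0,0,0]

```text
time: 49.6
tool_pos: [0.5068, 0.0188, 0.1398]
tool_rot: [3.028, 1.569, 3.027]
contact_force: [0.1, -0.0, -3.2]
opening: 0.0335
```

Call:
move_arm:
  increments:
    - [0.0,0,0,0]
    - [0.004,0,0,0]
    - [0.007,0,0,0]
    - [0.007,0,0,0]

```text
time: 50.1
tool_pos: [0.5074, 0.0195, 0.1381]
tool_rot: [0.191, 1.57, 0.191]
contact_force: [-1.0, 0.1, -3.6]
opening: 0.0336
```

Call:
move_arm:
  increments:
    - [0.001,0,0,0]
    - [0.003,0,0,0]
    - [0.004,0,0,0]
    - [0.004,0,0,0]

```text
time: 50.6
tool_pos: [0.5073, 0.0195, 0.1363]
tool_rot: [1.542, 1.571, 1.542]
contact_force: [0.5, -0.4, -3.4]
opening: 0.0335
```

Call:
move_arm:
  increments:
    - [0.001,0,0,0]
    - [0.002,0,0,0]
    - [0.002,0,0,0]

```text
time: 50.98
tool_pos: [0.5077, 0.0194, 0.1363]
tool_rot: [-0.091, 1.569, -0.091]
contact_force: [-2.1, 0.4, 6.3]
opening: 0.0333
```

Call:
move_arm:
  increments:
    - [0,0,0,0]
    - [0,0,0,0]
    - [0,0,0,0]
    - [0,0,0,0]
    - [0,0,0,0]
  gripper: 0.15

```text
time: 51.6
tool_pos: [0.5073, 0.0195, 0.1355]
tool_rot: [1.493, 1.571, 1.493]
contact_force: [-0.3, -0.5, -0.6]
opening: 0.0768
```

Call:
move_arm:
  increments:
    - [0,0,0,0]
    - [-0.03,0,0,0]
    - [-0.08,0,0,0]
    - [-0.18,0,0,0]
    - [-0.25,0,0,0]

```text
time: 52.22
tool_pos: [0.5077, 0.0194, 0.2381]
tool_rot: [-0.065, 1.568, -0.065]
contact_force: [0.4, 0.6, -0.4]
opening: 0.0782
```

```bash
python3 - <<'E'
from h import *
plan((0.5646,-0.389,0.237))
grab("side","s16")
E
```

```text
t 52.23 pos [0.5077 0.0194 0.2381] ydir yaw 90.0 x [ 0.002 -0.    -1.   ] z [ 1.    -0.     0.002] op 0.0782 F [ 0.4  0.6 -0.4] q [-0.11  0.3   1.55  0.    1.29 -1.68]
(0.5646, -0.389, 0.237) [ 0.0033 -1.0211  0.1422]
```

View pics/s16.png

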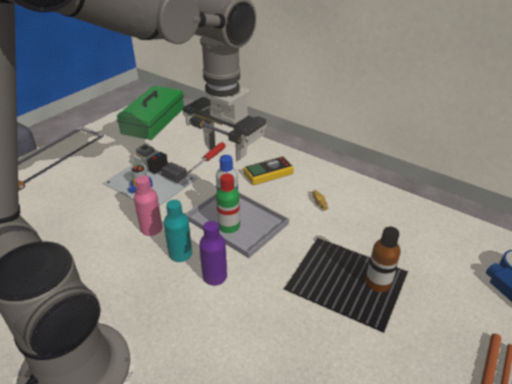

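White (cap (226,163)) and green (cap (228,183)) stand where they began. Oil last.

Call:
move_arm:
  increments:
    - [0,-0.14,0.02,0]
    - [0,-0.28,0.04,0]
    - [0,-0.42,0.06,0]
    - [0,-0.56,0.08,0]
    - [0,-0.7,0.1,0]

```text
time: 52.9
tool_pos: [0.5474, -0.2624, 0.2361]
tool_rot: [-0.257, 1.57, -0.257]
contact_force: [0.2, 0.2, -0.1]
opening: 0.0782
```

Call:
move_arm:
  increments:
    - [0,-0.12,0.02,0]
    - [0,-0.22,0.03,0]
    - [0,-0.32,0.042,0]
    - [0,-0.32,0.042,0]
    - [0,-0.32,0.042,0]

```text
time: 53.52
tool_pos: [0.564, -0.388, 0.2355]
tool_rot: [1.778, 1.57, 1.778]
contact_force: [0.3, -0.1, -0.2]
opening: 0.0781
```

```bash
python3 - <<'E'
from h import *
plan((0.5646,-0.389,0.1363))
E
```

```text
t 53.52 pos [ 0.564  -0.388   0.2355] ydir yaw 89.99 x [-0.     0.001 -1.   ] z [ 1. -0. -0.] op 0.0781 F [ 0.3 -0.1 -0.2] q [-0.71  0.65  0.99  0.    1.5  -2.29]
(0.5646, -0.389, 0.1363) [ 0.2481 -0.0027  0.0015]
```

Call:
move_arm:
  increments:
    - [0.05,0,0,0]
    - [0.12,0,0,0]
    - [0.19,0,0,0]
    - [0.235,0,0,0]
    - [0.247,0,0,0]

```text
time: 54.15
tool_pos: [0.564, -0.3868, 0.136]
tool_rot: [2.311, 1.569, 2.313]
contact_force: [-0.5, 0.6, 0.0]
opening: 0.0779
```

Call:
move_arm:
  increments:
    - [0,0,0,0]
    - [0,0,0,0]

```text
time: 54.4
tool_pos: [0.5646, -0.3886, 0.1381]
tool_rot: [-0.663, 1.569, -0.662]
contact_force: [0.5, -0.6, 0.1]
opening: 0.0778
```

Call:
move_arm:
  increments:
    - [0,0,0,0]
    - [0,0,0,0]
    - [0,0,0,0]
    - [0,0,0,0]
    - [0,0,0,0]
  gripper: 1

```text
time: 55.02
tool_pos: [0.5641, -0.3887, 0.1367]
tool_rot: [-0.918, 1.571, -0.918]
contact_force: [0.4, 1.0, -1.6]
opening: 0.0333
```

Call:
move_arm:
  increments:
    - [0,0,0,0]
    - [0,0,0,0]
    - [0,0,0,0]
    - [0,0,0,0]
    - [0,0,0,0]

```text
time: 55.65
tool_pos: [0.5641, -0.3886, 0.1367]
tool_rot: [2.136, 1.571, 2.136]
contact_force: [0.1, -0.7, -1.2]
opening: 0.0335
```

Call:
move_arm:
  increments:
    - [-0.03,0,0,0]
    - [-0.08,0,0,0]
    - [-0.14,0,0,0]
    - [-0.19,0,0,0]
    - [-0.2,0,0,0]

```text
time: 56.28
tool_pos: [0.5646, -0.3888, 0.2189]
tool_rot: [-0.646, 1.568, -0.646]
contact_force: [0.2, -0.2, -3.4]
opening: 0.0335
```

```bash
python3 - <<'E'
from h import *
plan((0.5667,-0.047,0.217))
E
```

```text
t 56.27 pos [ 0.5646 -0.3888  0.2189] ydir yaw 90.01 x [ 0.003 -0.002 -1.   ] z [1.    0.    0.003] op 0.0335 F [ 0.2 -0.2 -3.4] q [-0.71  0.65  1.03  0.    1.46 -2.29]
(0.5667, -0.047, 0.217) [0.0031 0.8546 0.0052]
```

Call:
move_arm:
  increments:
    - [0,0.06,0,0]
    - [0,0.16,0,0]
    - [0,0.27,0,0]
    - [0,0.38,0,0]
    - [0,0.49,0.005,0]

```text
time: 56.9
tool_pos: [0.5655, -0.1909, 0.2161]
tool_rot: [2.481, 1.569, 2.48]
contact_force: [0.4, 0.5, -2.7]
opening: 0.0335
```

Call:
move_arm:
  increments:
    - [0,0.11,0,0]
    - [0,0.22,0,0]
    - [0,0.31,0,0]
    - [0,0.364,0,0]
    - [0,0.364,0,0]

```text
time: 57.52
tool_pos: [0.566, -0.0458, 0.2165]
tool_rot: [2.933, 1.57, 2.935]
contact_force: [1.1, -0.4, -3.3]
opening: 0.0336
```

Call:
move_arm:
  increments:
    - [0,0,0,0]
    - [0,0,0,0]

```text
time: 57.78
tool_pos: [0.5662, -0.0481, 0.2166]
tool_rot: [-2.225, 1.571, -2.227]
contact_force: [0.4, -0.1, -2.8]
opening: 0.0335
```

```bash
python3 - <<'E'
from h import *
plan((0.5667,-0.047,0.14))
E
```

```text
t 57.77 pos [ 0.5662 -0.0481  0.2166] ydir yaw 89.92 x [-0. -0. -1.] z [ 1.    -0.001 -0.   ] op 0.0335 F [ 0.4 -0.1 -2.8] q [-0.22  0.43  1.42 -0.    1.29 -1.79]
(0.5667, -0.047, 0.14) [0.1915 0.0028 0.0014]
```

Call:
move_arm:
  increments:
    - [0.04,0,0.001,0]
    - [0.09,0,0.001,0]
    - [0.14,0,0.001,0]
    - [0.18,0,0.001,0]
    - [0.188,0,0.001,0]

```text
time: 58.4
tool_pos: [0.5657, -0.047, 0.1399]
tool_rot: [2.902, 1.568, 2.901]
contact_force: [0.5, -0.0, -2.1]
opening: 0.033
```

Call:
move_arm:
  increments:
    - [0.0,0,0,0]
    - [0.004,0,0,0]
    - [0.007,0,0,0]
    - [0.007,0,0,0]

```text
time: 58.9
tool_pos: [0.5666, -0.0469, 0.139]
tool_rot: [-0.048, 1.57, -0.048]
contact_force: [-0.4, 0.5, -2.4]
opening: 0.0335
```

Call:
move_arm:
  increments:
    - [0.001,0,0,0]
    - [0.003,0,0,0]
    - [0.004,0,0,0]
    - [0.004,0,0,0]

```text
time: 59.4
tool_pos: [0.5665, -0.0469, 0.1371]
tool_rot: [1.822, 1.571, 1.822]
contact_force: [-0.2, -0.3, -2.6]
opening: 0.0336
```

Call:
move_arm:
  increments:
    - [0.001,0,0,0]
    - [0.002,0,0,0]
    - [0.002,0,0,0]

```text
time: 59.78
tool_pos: [0.5667, -0.047, 0.1366]
tool_rot: [-0.192, 1.57, -0.192]
contact_force: [-0.5, -0.4, -0.3]
opening: 0.0333
```

Call:
move_arm:
  increments:
    - [0.001,0,0,0]
    - [0.002,0,0,0]
    - [0.002,0,0,0]

```text
time: 60.15
tool_pos: [0.567, -0.0471, 0.1366]
tool_rot: [-0.216, 1.569, -0.216]
contact_force: [-1.3, -0.6, 5.4]
opening: 0.0333
```

Call:
move_arm:
  increments:
    - [0,0,0,0]
    - [0,0,0,0]
    - [0,0,0,0]
    - [0,0,0,0]
    - [0,0,0,0]
  gripper: 0.15

```text
time: 60.78
tool_pos: [0.5665, -0.0469, 0.1355]
tool_rot: [2.182, 1.571, 2.182]
contact_force: [0.3, 0.5, 0.7]
opening: 0.0764
```

Call:
move_arm:
  increments:
    - [0,0,0,0]
    - [-0.03,0,0,0]
    - [-0.08,0,0,0]
    - [-0.18,0,0,0]
    - [-0.25,0,0,0]

```text
time: 61.4
tool_pos: [0.567, -0.047, 0.2383]
tool_rot: [-0.181, 1.568, -0.181]
contact_force: [-0.1, -0.3, 0.4]
opening: 0.0778
```

Call:
move_arm:
  increments:
    - [0,-0.14,0,0]
    - [0,-0.28,-0.02,0]
    - [0,-0.42,-0.04,0]
    - [0,-0.56,-0.06,0]
    - [0,-0.7,-0.08,0]

```text
time: 62.02
tool_pos: [0.5342, -0.3287, 0.2367]
tool_rot: [-0.486, 1.569, -0.486]
contact_force: [1.1, 0.1, -0.6]
opening: 0.0781
```

```bash
python3 - <<'E'
from h import *
plan()
top=grab("top","t17");side=grab("side","s17")
ht=cv2.cvtColor(top,cv2.COLOR_BGR2HSV);hs=cv2.cvtColor(side,cv2.COLOR_BGR2HSV)
def blob(h,box,f):
    x0,y0,x1,y1=box;m=np.zeros(h.shape[:2],np.uint8);m[y0:y1,x0:x1]=f(h[y0:y1,x0:x1]).astype(np.uint8)
    k,l,s,c=cv2.connectedComponentsWithStats(m);i=1+np.argmax(s[1:,4]);return c[i],s[i]
blue=lambda h:(h[...,0]>100)&(h[...,0]<130)&(h[...,1]>130)
red=lambda h:((h[...,0]<8)|(h[...,0]>172))&(h[...,1]>130)
blk=lambda h:(h[...,2]<55)
for nm,tb,sb,f in(("clean",(195,165,230,200),(215,150,240,173),blue),("leak",(222,200,255,230),(217,170,237,193),red),("oil",(255,170,285,203),(250,165,275,190),blk)):
    c,s=blob(ht,tb,f);c2,s2=blob(hs,sb,f)
    print(nm,c,c2,np.round(tri(c,c2),4))
E
```

```text
t 62.02 pos [ 0.5342 -0.3287  0.2367] ydir yaw 90.0 x [ 0.001 -0.001 -1.   ] z [1.    0.    0.001] op 0.0781 F [ 1.1  0.1 -0.6] q [-0.67  0.53  1.2   0.    1.41 -2.24]
clean [208.20737327 182.68202765] [225.69230769 163.18881119] [0.5732 0.0768 0.153 ]
leak [235.85909091 213.06363636] [226.60209424 182.06282723] [0.5086 0.0206 0.1537]
oil [267.25       183.77419355] [262.368 181.6  ] [ 0.5688 -0.0464  0.1492]
```

View pics/t17.png

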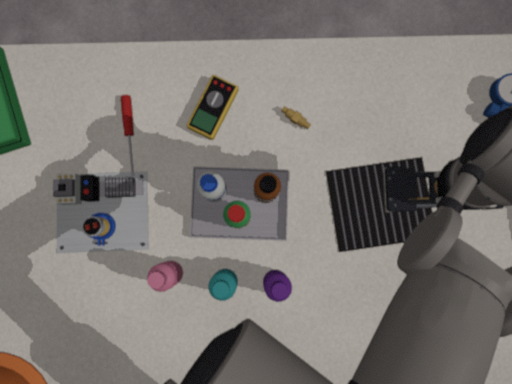

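View pics/s17.png

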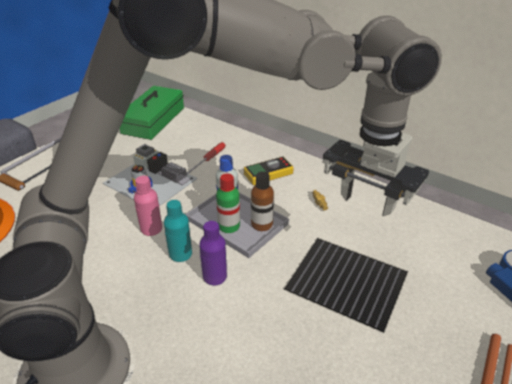

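Call:
move_arm:
  increments:
    - [0,0,0,0]
    - [0,0,0,0]
    - [0,0,0,0]

```text
time: 62.5
tool_pos: [0.535, -0.3256, 0.236]
tool_rot: [-0.146, 1.57, -0.144]
contact_force: [-0.4, 0.3, 0.6]
opening: 0.0779
```

```bash
python3 -c "
from h import *
print(robot.hand_in())"
```

```text
the job is handed in; nothing more can be done
None
```

I moved the three bottles to the mat and stood the capacitor in the blue clamp cup. Each bottle then went back to its own spot in the tray, and I handed the job in at 62.5 s. The hand-in reports no verdict.

**Bottles:** in the last pictures all three stand upright. Their caps measure about 2 mm or less horizontally from where they started, against the 15 mm allowed.

**Capacitor:** measured right after release, it stands in the cup about 2–3 mm from the centre, against the 12 mm allowed.

**Everything else:** the meter, screwdriver, union and the pink, turquoise and purple look-alikes look unmoved. The open gripper is parked above the empty mat.

**One disagreement:** the oil cap measured 8 mm lower than at the start (0.149 m against 0.157 m). I put this down to poor colour segmentation of the black cap in the side view, because the bottle was set down at the same gripper height as when I picked it up.

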